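# Stow a socket in a free spring-pad pocket under the cantilever tray

### The arm

A 6-joint arm with a two-finger parallel gripper is mounted at the origin on the work surface. World frame = base frame: x ahead of the robot, y to its left, z up, the work surface at z = 0. Lengths are in mm, angles in rad, forces in N, time in s.
With the tool pointing down it reaches from about 300 to 875 mm from the base axis. Payload 6.4 kg.
Tool frame: the origin (TCP) lies at the very end of the fingers, on their centre line; the grasp point (between the pads) lies robot.tcp_to_grasp behind it (robot.tcp_to_grasp is the distance from the TCP to the grasp point, in mm); x points along the fingers, z is the direction in which the jaws open and shut, and the axes are right-handed (so a half turn about x gives the same grasp; the last joint's range is limited). The gripper opens to 88 mm and grips with 3 to 60 N. Pads are 18 mm wide; open, the fingers measure 123 mm over their backs; the gripper's body (75 mm by 187 mm) begins 45 mm behind the grasp point.
Start: joints at [1.025, 0.181, 1.607, -0, 1.354, -0.206], TCP at [191.636, 542.141, 238.714] pointing down, gripper open.
Joint ranges: [-2.99, 2.99], [-0.89, 2.07], [0.3, 2.58], [-1.14, 4.28], [0, 2.63], [-3.12, 3.12]. Speed limits (rad/s): [2.57, 2.57, 3.01, 3.14, 3.14, 3.14].

### API

Orientations are given as a rotation vector (axis times angle).
In Python, from plant import robot, camera, camera_params, sign_off, find_in, spot_point gives the robot as it stands. The module is installed in compiled form; this text tells all that it offers.
- The arm moves only by the tool step_arm, never from a script. Its argument "rows" is a list of rows, each an object of numbers: "claw": the opening in per cent of the stroke, from 0 (shut) to 100 (fully open); "dx", "dy", "dz": the shift along the tool's x, y, z in cm; "rx", "ry", "rz": the turn, a rotation vector about the tool's x, y, z in degrees. A call has 1 to 20 rows; each row shifts and turns the pose as measured when the row begins, along the tool's axes as they then stand; what a row does not reach is not made up. A row lasts 1/8 s, in which the tool goes at most 62.5 mm and 10.7 degrees, less where a joint would pass 70% of its speed; a pose out of reach is approached as far as the arm can. A call is refused whole if a number of a shift passes 6.25 or a number of a turn 10.7, either way. A call with a gripper value outside its range is refused whole. The fingers move at their own pace and stop on an object; "force" is the grip in N (left out, the last holds). Time passes only in rows, so rows that do not move let the fingers close. It gives the time, the measured TCP pose, the force and the opening at its end, in the units of the state.
- robot.read_state(): the state, without advancing time (a new reading comes with each control period).
- camera(name): name is "scene" or "top" or "wrist"; returns the picture (480x640x3 uint8, red, green, blue); there is no depth.
- camera_params(name): a dict with "K" (3x3 intrinsics, pixels), "camera_from_world" (4x4, takes a point from world to camera coordinates). Camera axes: x right, y down, z forward; pixel columns grow to the right and rows downward; lengths in mm; the calibration is good to about 2 mm. A picture is of the moment at which its call begins: read the wrist's pose just before it. camera_params takes no time and is no camera call; for the wrist camera it gives the pose at the moment of the call.
- sign_off(): hands the job in, once; it reports no verdict.
Trained networks look in the newest picture that a camera, given by its name, has taken for a name from the list of things; names that differ only in an ending like _2 or _b are one class to them, and where a whole thing is asked for, a point or a joint stands for the part that bears it (a point fixed in the world has none). Each returns a list of dicts, best first, with "confidence" (0 to 1); they miss things now and then, are a little off and sometimes report something else, mostly with a low value. They report only what shows in the picture. A call takes as long as a camera call. They do not tell look-alikes from the thing itself.
- find_in(target, camera): "extent" ([left, top, right, bottom] in pixels, round what is visible of it).
- spot_point(target, camera): "centre" ([column, row] in pixels: a listed point, or the origin of a listed thing).
The state is a dict: "clock": time; "joint_pos": joint angles; "qd": joint speeds; "joint_efforts": joint torques, N m; "position": TCP position; "ee_rot": TCP orientation; "ft_force": force on the tool from outside, world axes, zero at the start; "moment": the same for the moment, N m; "opening": finger opening in mm.
Only numpy, scipy, OpenCV 4.12 (cv2) and the standard library are available. Lean on these libraries where they do the work, as an engineer would, in place of code of your own. Each camera call takes 0.05 s, during which the arm holds its last target.

### The job

Raise the organiser's tray all the way and find an empty pocket in the sloped rack beneath by pressing on the pads: those that sink easily are empty, those that barely give are full. Stow the blue-banded socket in an empty pocket, all the way down, then let go of it and lower the tray fully again. Leave the other things on the bench where they are.

Things in the scene. Friction and masses are not known exactly. Their poses are not given: they have to be found in the camera images.
- organiser: Green socket organiser fixed to the bench, 235 mm deep (own x), 200 mm wide (own y). Origin on the bench under it; x points from its low front (robot side) to its tall back housing (x 10 to 135 mm, 125 mm high), z up. A yellow sloped rack fills its front; a green tray on side links covers the rack. Raised, the tray's front edge is at x = 12 mm, 261 mm up, just behind the rack; nothing stands in front.
- rack: The organiser's yellow sloped rack, 120 x 190 mm, its face leaning 25 degrees towards the robot. Origin on the face, at its centre; z = outward normal of the face (the pockets' axis, 25 degrees from vertical), x up the slope, y across. Six pockets 36 mm square, centred at x = -26 and +26 mm, y = -52, 0 and +52 mm, each closed by a black pad flush with the face; all look alike.
- rack_pads (a point): Centre of the rack's face (as the rack's origin); tells about the pads. Two pockets of the six, one in each row, are empty, drawn afresh each time: there the pad sinks 28 mm along the rack's -z under less than 0.5 N (a socket's weight keeps it down). In the other four a spare is stowed under the pad: it gives 2 mm at 4 N and stops at 3 mm. Only pressing tells.
- rack_seat (a point): Point 5 mm out from the face's centre along the rack's z: the height at which the centre of a socket lies when seated in an empty pocket. It then stands along the rack's z, foot 28 mm below the face, top 38 mm proud of it, and clears the lowered tray. On a full pocket its centre stays about 30 mm from the face.
- tray_handle (a point): Centre of the tray's handle: a yellow bar 12 mm square, 190 mm long along the organiser's y, held at its ends over the middle of the green tray (120 x 200 mm, walls 30 mm high). The bar's centre is 64 mm above the tray's underside, free all round except at the ends; small parts in the tray reach 22 mm above its underside. Lowered, the bar's centre is 214 mm above the bench.
- tray_link (a joint): Link angle q (rad): 0 lowered (stop), 1.40 raised (stop). The tray stays level and keeps its heading, moving on an arc: from its place at q = 0 the handle goes 0.130*(cos 0.15 - cos(0.15+q)) m along the organiser's +x and 0.130*(sin(0.15+q) - sin 0.15) m up: 126 mm back, 111 mm up when raised. Friction hinges: it stays where left; 2 to 8 N at the handle moves it.
- socket_center (a point): Centre (33 mm above its foot) of the loose polished steel deep socket with the BLUE band: a cylinder 28 mm in diameter, 66 mm long, about 0.2 to 0.28 kg, standing upright on the bench to the right of the organiser; z along its length.
- other_socket_center (a point): Bystander: centre of an identical socket with a RED band, standing on the bench.
- tape_measure_c (a point): Bystander: centre of a yellow tape measure, 62 x 40 x 60 mm.
- spray_can_c (a point): Bystander: centre of a blue spray can, 60 mm diameter, 170 mm tall.
- screw_jar_c (a point): Bystander: centre of an amber jar with red lid, 66 mm diameter, 75 mm tall.
- screwdriver_c (a point): Bystander: a lying orange screwdriver, a point on its axis.
- drill_battery_c (a point): Bystander: centre of a black drill battery, 75 x 75 x 62 mm.
Things that resemble listed ones, but are neither listed nor needed, are in the scene too. Leave any yellow look-alike of the part that bears socket_center alone.

How it is judged:
By the outcome, as a careful person would: the job done as asked, in the order asked, and still so for the second after the job is handed in, with the robot touching nothing.
It also fails if it takes over 72 s, if anything falls off the work surface, if the arm or the gripper's body presses on something with over 40 N, if the wrist force passes 120 N, or if a joint passes its speed limit or range.

## Working session

There is one attempt and no reset: what is moved stays moved. The work goes in short steps, Python scripts to look and compute and a tool call to move; the robot and the scene stay as the last step left them, time stands still between calls to the robot, and variables do not carry over. Pictures are saved under pics/ and viewed, and the job is handed in when it is done.

Besides the shell and the picture viewer there is one more tool, called after "Call:" in YAML: its name, and indented under it one key for each argument. step_arm: Moves the arm, as the interface text tells. Its arguments: {"type":"object","properties":{"rows":{"type":"array","items":{"type":"object","properties":{"claw":{"type":"number"},"dx":{"type":"number"},"dy":{"type":"number"},"dz":{"type":"number"},"rx":{"type":"number"},"ry":{"type":"number"},"rz":{"type":"number"}}}},"force":{"type":"number"}},"required":["rows"]}

```bash
mkdir -p pics; ls
python3 - <<'E'
from plant import robot, camera, camera_params, find_in, spot_point
import cv2, numpy as np
s=robot.read_state(); print(s, robot.tcp_to_grasp)
for c in ["scene","top","wrist"]:
    im=camera(c); cv2.imwrite(f"pics/a_{c}.png",im[:,:,::-1])
    p=camera_params(c); print(c,p["K"],np.round(p["camera_from_world"],3).tolist())
    for t in ["organiser","tray_handle","socket_center","rack"]:
        print(t,[(round(d["confidence"],2),np.round(d["centre"])) for d in spot_point(t,c)][:4])
E
```

```text
pics
{'clock': 0.0, 'joint_pos': array([ 1.02468070e+00,  1.81547373e-01,  1.60796964e+00, -2.13784364e-05,
        1.35379966e+00, -2.06307454e-01]), 'qd': array([ 0.00084626, -0.00181362, -0.00107788, -0.00011526,  0.001504  ,
        0.00029153]), 'joint_efforts': array([-3.05033773e-04, -4.33835793e+01, -3.41870320e+01,  7.02769845e-02,
        3.82042048e-02, -1.34580378e-04]), 'position': array([191.36763683, 541.66672248, 237.82512187]), 'ee_rot': array([-0.95614619,  1.35262397,  0.95497927]), 'ft_force': array([-0.14493897, -0.35025658,  0.8032986 ]), 'moment': array([-0.01070456, -0.02190416,  0.00254444]), 'opening': 88.0305454146914} 18.700000000000003
scene [[442.0489516    0.         313.93473208]
 [  0.         442.0489516  240.22968191]
 [  0.           0.           1.        ]] [[0.758, 0.653, -0.014, -426.925], [0.486, -0.578, -0.656, -136.873], [-0.436, 0.49, -0.755, 1195.659], [0.0, 0.0, 0.0, 1.0]]
organiser [(0.89, array([327., 293.])), (0.23, array([355., 180.]))]
tray_handle [(0.95, array([310., 212.]))]
socket_center [(0.96, array([192., 336.])), (0.84, array(
[... 215 characters left out ...]
.           1.        ]] [[0.024, -1.0, -0.003, 44.563], [-0.996, -0.024, -0.09, 539.811], [0.09, 0.005, -0.996, 1204.319], [0.0, 0.0, 0.0, 1.0]]
organiser [(0.56, array([340., 232.])), (0.27, array([187., 206.]))]
tray_handle [(0.74, array([331., 243.]))]
socket_center [(0.65, array([435., 284.])), (0.6, array([427., 316.])), (0.6, array([465., 289.])), (0.59, array([438., 249.]))]
rack []
wrist [[355.40367556   0.         320.51898155]
 [  0.         355.40367556 238.51964758]
 [  0.           0.           1.        ]] [[0.333, 0.943, 0.0, -574.764], [0.898, -0.317, 0.306, -42.377], [0.289, -0.102, -0.952, 390.611], [0.0, 0.0, 0.0, 1.0]]
organiser []
tray_handle []
socket_center []
rack []
```

View pics/a_scene.png

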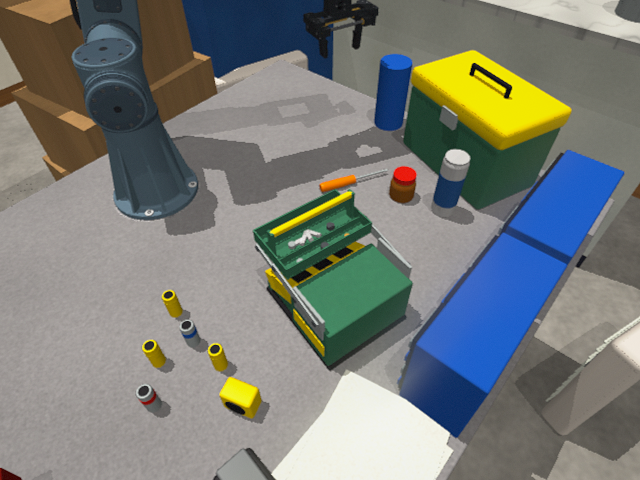

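View pics/a_top.png

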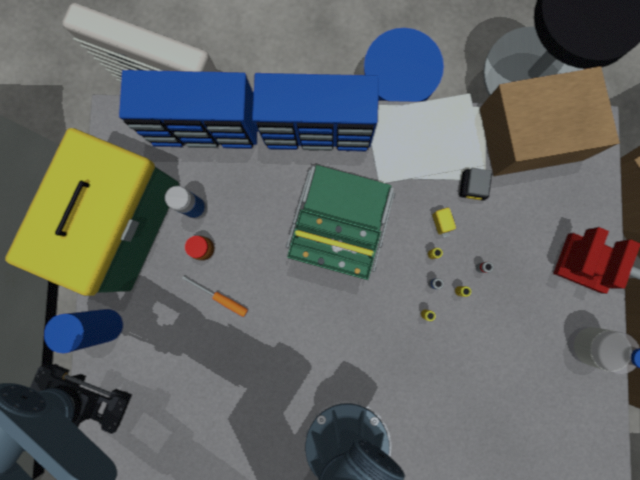

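The sockets are at scene (189,331) blue, (172,303), (153,352) and (217,356) yellow, (147,396) red. In the top view blue is at about (436,283) and red at (487,267). I'll confirm this with crops and triangulate.

```bash
cat > h.py <<'E'
import numpy as np, cv2
from plant import robot, camera, camera_params, find_in, spot_point
from scipy.spatial.transform import Rotation as R
def P(c):
    p=camera_params(c); return np.array(p["K"]),np.array(p["camera_from_world"])
def proj(c,X):
    K,T=P(c); X=np.atleast_2d(X); q=(T[:3,:3]@X.T).T+T[:3,3]; q=(K@q.T).T; return q[:,:2]/q[:,2:]
def onz(c,uv,z):
    K,T=P(c); d=T[:3,:3].T@np.linalg.inv(K)@np.array([uv[0],uv[1],1]); o=-T[:3,:3].T@T[:3,3]
    return o+d*(z-o[2])/d[2]
def tri(obs):
    A=np.zeros((3,3));b=np.zeros(3)
    for c,uv in obs:
        K,T=P(c); d=T[:3,:3].T@np.linalg.inv(K)@np.array([uv[0],uv[1],1]);d/=np.linalg.norm(d); o=-T[:3,:3].T@T[:3,3]
        M=np.eye(3)-np.outer(d,d);A+=M;b+=M@o
    return np.linalg.solve(A,b)
def snap(c,name):
    im=camera(c); cv2.imwrite(f"pics/{name}.png",im[:,:,::-1]); return im
E
python3 - <<'E'
from h import *
t=cv2.imread("pics/a_top.png"); s=cv2.imread("pics/a_scene.png")
a=cv2.resize(t[150:330,280:520],None,fx=3.3,fy=3.3,interpolation=cv2.INTER_CUBIC)
cv2.imwrite("pics/c_top.png",a[:600,:800])
cv2.imwrite("pics/c_s1.png",cv2.resize(s[270:420,120:320],None,fx=4,fy=4,interpolation=cv2.INTER_CUBIC))
cv2.imwrite("pics/c_s2.png",cv2.resize(s[180:370,240:420],None,fx=3.1,fy=3.1,interpolation=cv2.INTER_CUBIC))
E
```

```text
(no output)
```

View pics/c_top.png

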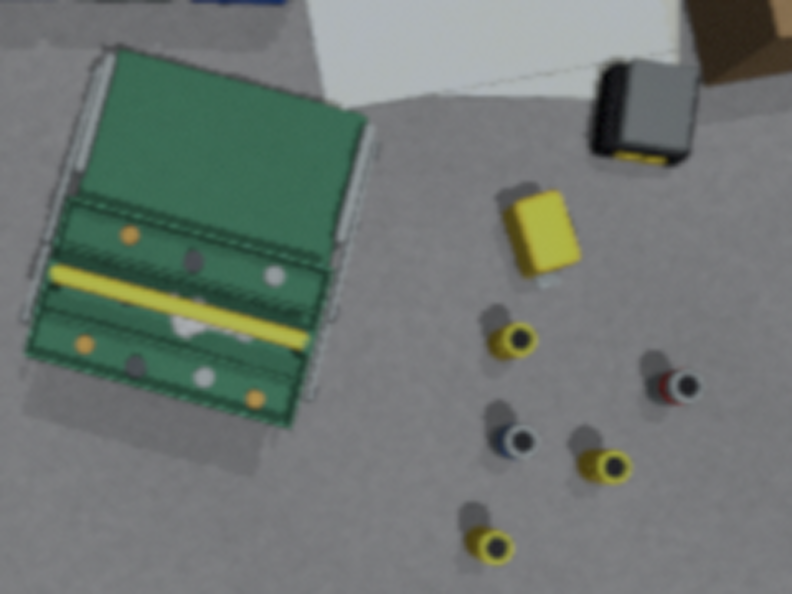

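View pics/c_s1.png

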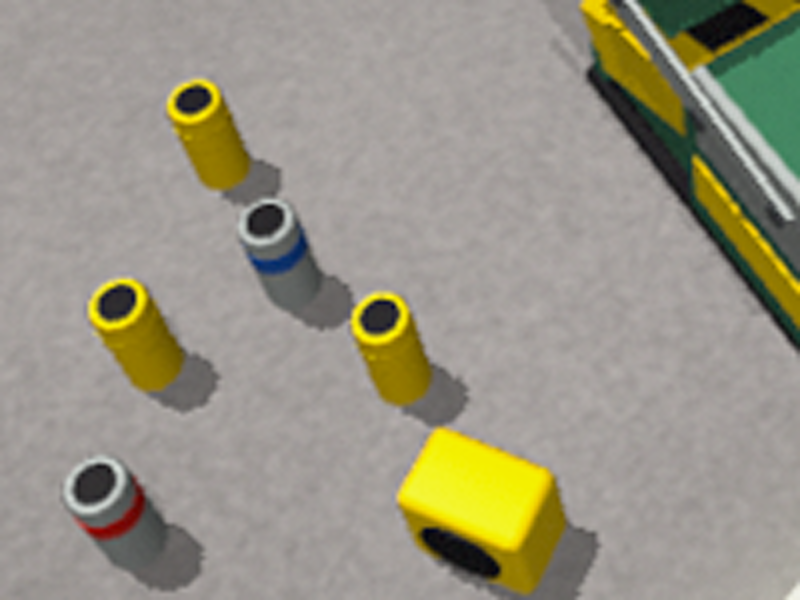

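View pics/c_s2.png

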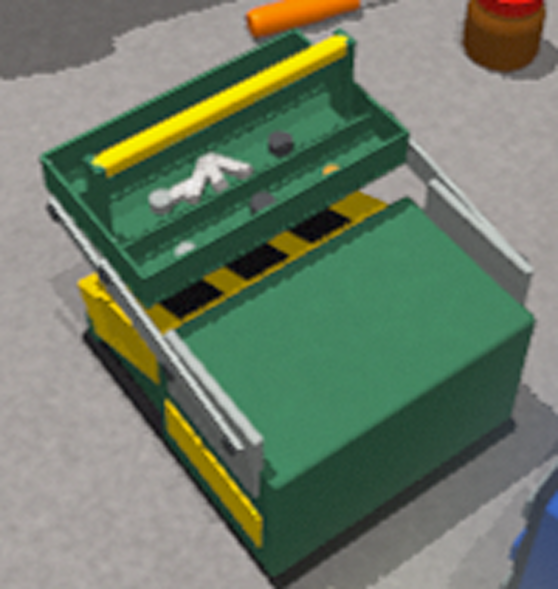

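Run:
```python
from h import *
t=lambda x,y:(280+x/3.3,150+y/3.3); s1=lambda x,y:(120+x/4,270+y/4); s2=lambda x,y:(240+x/3.1,180+y/3.1)
f=lambda v:np.round(v,1)
for n,a,b in [("blue",(519,440),(266,221)),("yA",(519,339),(381,316)),("yB",(614,467),(119,303)),("yC",(496,547),(193,99)),("red",(687,386),(97,483))]:
    print(n,f(tri([("top",t(*a)),("scene",s1(*b))])),f(onz("top",t(*a),66)),f(onz("scene",s1(*b),66)))
# handle via colour in top
im=cv2.imread("pics/a_top.png"); hsv=cv2.cvtColor(im,cv2.COLOR_BGR2HSV)
m=cv2.inRange(hsv,(24,150,120),(34,255,255)); m[:,:285]=0;m[:,385:]=0;m[:215]=0;m[265:]=0
ys,xs=np.nonzero(m);r=cv2.minAreaRect(np.c_[xs,ys].astype(np.float32));print(r)
c,(w,h),an=r;b=cv2.boxPoints(r);W=np.array([onz("top",p,219) for p in b]);print(f(W))
cw=W.mean(0);e=max([W[1]-W[0],W[2]-W[1]],key=np.linalg.norm);print(f(cw),np.linalg.norm(e),np.degrees(np.arctan2(e[1],e[0])))
im=cv2.imread("pics/a_scene.png"); hsv=cv2.cvtColor(im,cv2.COLOR_BGR2HSV)
m=cv2.inRange(hsv,(24,150,100),(34,255,255)); m[:,:265]=0;m[:,356:]=0;m[:190]=0
for x in range(640): m[int(238-(x-265)*0.42)+7:,x]=0
ys,xs=np.nonzero(m);r=cv2.minAreaRect(np.c_[xs,ys].astype(np.float32));print(r)
b=cv2.boxPoints(r);W=np.array([onz("scene",p,214) for p in b]);print(f(W))
cw=W.mean(0);e=max([W[1]-W[0],W[2]-W[1]],key=np.linalg.norm);print(f(cw),np.linalg.norm(e),np.degrees(np.arctan2(e[1],e[0])))
# roof corners z=125
for q in [(119,48),(368,118)]: print(f(onz("top",t(*q),125)))
print(f(tri([("top",c),("scene",r[0])])))
```

```text
blue [ 432.8 -224.2   59.2] [ 432.6 -223.    66. ] [ 437.4 -225.4   66. ]
yA [ 513.4 -222.6   60.7] [ 512.1 -222.7   66. ] [ 517.3 -222.5   66. ]
yB [ 414.2 -297.6   59.8] [ 413.3 -297.5   66. ] [ 419.6 -296.8   66. ]
yC [ 349.4 -205.    61.8] [ 348.9 -205.3   66. ] [ 353.5 -204.9   66. ]
red [ 479.4 -355.2   60.6] [ 478.2 -355.1   66. ] [ 483.8 -353.9   66. ]
((333.6588134765625, 242.27488708496094), (76.65482330322266, 4.898072242736816), 14.981632232666016)
[[534.6 134.9 219. ]
 [545.6 132.4 219. ]
 [504.3 -37.4 219. ]
 [493.5 -34.7 219. ]]
[519.5  48.8 219. ] 174.74222692495502 -103.66460917510685
((311.3000183105469, 213.6000213623047), (8.49705696105957, 90.33714294433594), 63.43495178222656)
[[490.3 -35.6 214. ]
 [536.8 143.8 214. ]
 [555.7 131.4 214. ]
 [508.5 -44.4 214. ]]
[522.8  48.8 214. ] 185.34739839044119 75.49800187185264
[723.7  97.5 125. ]
[673.8 -93.6 125. ]
[519.9  48.2 210.3]
```

```bash
cat >> h.py <<'E'
YAW=np.radians(-14.0); OX=np.array([np.cos(YAW),np.sin(YAW),0]); OY=np.array([-np.sin(YAW),np.cos(YAW),0]); OZ=np.array([0,0,1.])
def Rt(x,z): 
    x=x/np.linalg.norm(x); z=z/np.linalg.norm(z); return np.c_[x,np.cross(z,x),z]
def rel(pos,Rg=None):
    s=robot.read_state(); R0=R.from_rotvec(s["ee_rot"]).as_matrix(); 
    d=R0.T@(np.asarray(pos)-s["position"])/10
    out=["d(cm)",np.round(d,2)]
    if Rg is not None:
        out+=["rot(deg)",np.round(np.degrees(R.from_matrix(R0.T@Rg).as_rotvec()),2),"d in goal frame",np.round(Rg.T@(np.asarray(pos)-s["position"])/10,2)]
    print(*out)
def st():
    s=robot.read_state(); print(round(s["clock"],2),"pos",np.round(s["position"],1),"F",np.round(s["ft_force"],1),"open",round(s["opening"],1),"j",np.round(s["joint_pos"],2)); print("R",np.round(R.from_rotvec(s["ee_rot"]).as_matrix(),3).tolist())
E
python3 - <<'E'
from h import *
st()
for sg in (1,-1):
    rel([520.5,48.8,300],Rt(-OZ,sg*OX))
E
```

```text
0.75 pos [191.6 542.2 238.8] F [-0.2 -0.3  0.8] open 88.3 j [ 1.02  0.18  1.61 -0.    1.35 -0.21]
R [[0.0, -0.943, 0.333], [0.0, 0.333, 0.943], [-1.0, -0.0, 0.0]]
d(cm) [ -6.12 -47.45 -35.55] rot(deg) [84.53  0.   -0.  ] d in goal frame [ -6.12 -39.91  43.84]
d(cm) [ -6.12 -47.45 -35.55] rot(deg) [-95.47   0.     0.  ] d in goal frame [ -6.12  39.91 -43.84]
```

Call:
step_arm:
  rows:
    - {"rx":10.57,"dx":-0.8,"claw":55}
    - {"rx":10.57,"dx":-0.8}
    - {"rx":10.57,"dx":-0.8}
    - {"rx":10.57,"dx":-0.8}
    - {"rx":10.57,"dx":-0.8}
    - {"rx":10.57,"dx":-0.8}
    - {"rx":10.57,"dx":-0.8}
    - {"rx":10.57,"dx":-0.5}
    - {"dy":-4,"dz":4.4}
    - {"dy":-4,"dz":4.4}
    - {"dy":-4,"dz":4.4}
    - {"dy":-4,"dz":4.4}
    - {"dy":-4,"dz":4.4}
    - {"dy":-4,"dz":4.4}
    - {"dy":-4,"dz":4.4}
    - {"dy":-4,"dz":4.4}
  force: 30

```text
invalid input at $.rows[0]: expected keys claw, dx, dy, dz, rx, ry, rz
```

Run:
```python
from h import *
st();rel([520.5,48.8,300],Rt(-OZ,OX))
```

```text
0.75 pos [191.6 542.2 238.8] F [-0.2 -0.3  0.8] open 88.3 j [ 1.02  0.18  1.61 -0.    1.35 -0.21]
R [[0.0, -0.943, 0.333], [0.0, 0.333, 0.943], [-1.0, -0.0, 0.0]]
d(cm) [ -6.12 -47.45 -35.55] rot(deg) [84.53  0.   -0.  ] d in goal frame [ -6.12 -39.91  43.84]
```

All keys are required in every row.

Call:
step_arm:
  rows:
    - {"claw":60,"dx":-0.8,"dy":0,"dz":0,"rx":10.57,"ry":0,"rz":0}
    - {"claw":60,"dx":-0.8,"dy":0,"dz":0,"rx":10.57,"ry":0,"rz":0}
    - {"claw":60,"dx":-0.8,"dy":0,"dz":0,"rx":10.57,"ry":0,"rz":0}
    - {"claw":60,"dx":-0.8,"dy":0,"dz":0,"rx":10.57,"ry":0,"rz":0}
    - {"claw":60,"dx":-0.8,"dy":0,"dz":0,"rx":10.57,"ry":0,"rz":0}
    - {"claw":60,"dx":-0.8,"dy":0,"dz":0,"rx":10.57,"ry":0,"rz":0}
    - {"claw":60,"dx":-0.8,"dy":0,"dz":0,"rx":10.57,"ry":0,"rz":0}
    - {"claw":60,"dx":-0.5,"dy":0,"dz":0,"rx":10.57,"ry":0,"rz":0}
    - {"claw":60,"dx":0,"dy":-4,"dz":4.4,"rx":0,"ry":0,"rz":0}
    - {"claw":60,"dx":0,"dy":-4,"dz":4.4,"rx":0,"ry":0,"rz":0}
    - {"claw":60,"dx":0,"dy":-4,"dz":4.4,"rx":0,"ry":0,"rz":0}
    - {"claw":60,"dx":0,"dy":-4,"dz":4.4,"rx":0,"ry":0,"rz":0}
    - {"claw":60,"dx":0,"dy":-4,"dz":4.4,"rx":0,"ry":0,"rz":0}
    - {"claw":60,"dx":0,"dy":-4,"dz":4.4,"rx":0,"ry":0,"rz":0}
    - {"claw":60,"dx":0,"dy":-4,"dz":4.4,"rx":0,"ry":0,"rz":0}
    - {"claw":60,"dx":0,"dy":-4,"dz":4.4,"rx":0,"ry":0,"rz":0}
  force: 30

```text
clock: 2.75
position: [449.7, 130.5, 303.2]
ee_rot: [0.211, 1.555, -0.207]
ft_force: [1.4, 0.7, 0.8]
opening: 52.7
```

Run:
```python
from h import *
st();rel([520.5,48.8,300],Rt(-OZ,OX))
```

```text
2.75 pos [449.7 130.5 303.2] F [1.4 0.7 0.8] open 52.7 j [ 0.03 -0.12  1.79  0.    1.47  0.29]
R [[0.006, 0.263, 0.965], [0.002, 0.965, -0.263], [-1.0, 0.004, 0.005]]
d(cm) [ 0.35 -6.02  8.98] rot(deg) [-1.27  0.29 -0.21] d in goal frame [ 0.32 -6.21  8.85]
```

Call:
step_arm:
  rows:
    - {"claw":60,"dx":0.1,"dy":-3,"dz":4.4,"rx":-1.3,"ry":0.3,"rz":-0.2}
    - {"claw":60,"dx":0.1,"dy":-3,"dz":4.4,"rx":0,"ry":0,"rz":0}
    - {"claw":60,"dx":0,"dy":0,"dz":0,"rx":0,"ry":0,"rz":0}

```text
clock: 3.12
position: [523.0, 43.4, 301.7]
ee_rot: [0.196, 1.561, -0.196]
ft_force: [-0.0, 0.5, 1.0]
opening: 53.0
```

Run:
```python
from h import *
st();rel([520.5,48.8,300],Rt(-OZ,OX))
snap("wrist","b_wrist")
for t in ["tray_handle"]:
    for c in ["wrist"]: print([(round(d["confidence"],2),np.round(d["centre"])) for d in spot_point(t,c)][:3], proj(c,[520.5,48.8,214]))
K,T=P("wrist"); print(np.round(T,3).tolist())
```

```text
3.12 pos [523.   43.4 301.7] F [-0.   0.5  1. ] open 53.0 j [-0.14  0.02  1.66  0.    1.47  0.11]
R [[0.001, 0.247, 0.969], [-0.0, 0.969, -0.247], [-1.0, 0.0, 0.001]]
d(cm) [ 0.17  0.46 -0.38] rot(deg) [-0.28  0.08 -0.01] d in goal frame [ 0.17  0.46 -0.38]
[(0.82, array([320., 239.]))] [[318.02288751 240.61409093]]
[[0.97, -0.243, 0.0, -494.802], [-0.232, -0.924, 0.305, 102.002], [-0.074, -0.296, -0.952, 503.072], [0.0, 0.0, 0.0, 1.0]]
```

View pics/b_wrist.png

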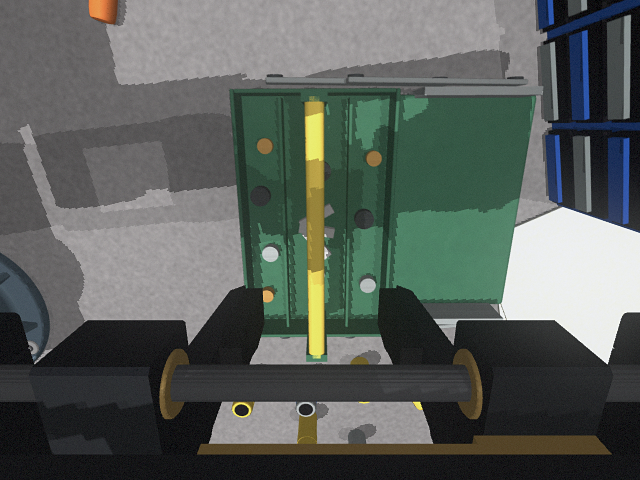

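Bar runs straight at column 316 from row 97 to 357, centred between the fingers to ~2 mm and aligned with them. Descending to grip it.

Call:
step_arm:
  rows:
    - {"claw":60,"dx":3,"dy":0.4,"dz":-0.5,"rx":-0.3,"ry":0,"rz":0}
    - {"claw":60,"dx":4,"dy":0,"dz":0,"rx":0,"ry":0,"rz":0}
    - {"claw":60,"dx":3.4,"dy":0,"dz":0,"rx":0,"ry":0,"rz":0}
    - {"claw":60,"dx":0,"dy":0,"dz":0,"rx":0,"ry":0,"rz":0}

```text
clock: 3.72
position: [514.9, 57.2, 197.6]
ee_rot: [0.185, 1.559, -0.182]
ft_force: [-0.3, 0.3, 0.1]
opening: 52.7
```

Call:
step_arm:
  rows:
    - {"claw":0,"dx":0,"dy":0,"dz":0,"rx":0,"ry":0,"rz":0}
    - {"claw":0,"dx":0,"dy":0,"dz":0,"rx":0,"ry":0,"rz":0}
    - {"claw":0,"dx":0,"dy":0,"dz":0,"rx":0,"ry":0,"rz":0}
    - {"claw":0,"dx":0,"dy":0,"dz":0,"rx":0,"ry":0,"rz":0}

```text
clock: 4.22
position: [521.7, 57.4, 204.1]
ee_rot: [0.183, 1.539, -0.18]
ft_force: [27.5, -5.0, -12.0]
opening: 15.1
```

Run:
```python
from h import *
st()
s=robot.read_state();p=s["position"]
R0=R.from_rotvec(s["ee_rot"]).as_matrix()
for q in np.arange(0.1,1.41,0.1):
    d=lambda q:130*np.array([np.cos(.15)-np.cos(.15+q),np.sin(.15+q)-np.sin(.15)])
    print(round(q,2),np.round((d(q)-d(q-.1))/10,2),np.round(d(q)))
```

```text
4.22 pos [521.7  57.4 204.1] F [ 27.5  -5.  -12. ] open 15.1 j [-0.12  0.09  1.79  0.    1.25  0.11]
R [[0.024, 0.23, 0.973], [-0.001, 0.973, -0.23], [-1.0, 0.004, 0.024]]
0.1 [0.26 1.27] [ 3. 13.]
0.2 [0.38 1.24] [ 6. 25.]
0.3 [0.51 1.2 ] [11. 37.]
0.4 [0.62 1.14] [18. 49.]
0.5 [0.73 1.07] [25. 59.]
0.6 [0.84 0.99] [33. 69.]
0.7 [0.93 0.91] [43. 78.]
0.8 [1.02 0.81] [53. 86.]
0.9 [1.09 0.7 ] [64. 93.]
1.0 [1.16 0.59] [75. 99.]
1.1 [1.21 0.47] [ 88. 104.]
1.2 [1.25 0.35] [100. 107.]
1.3 [1.28 0.22] [113. 110.]
1.4 [1.3  0.09] [126. 111.]
```

Call:
step_arm:
  rows:
    - {"claw":0,"dx":0,"dy":0,"dz":0,"rx":0,"ry":-1.3,"rz":0}
    - {"claw":0,"dx":0,"dy":0,"dz":0,"rx":0,"ry":0,"rz":0}

```text
clock: 4.47
position: [524.2, 56.8, 205.0]
ee_rot: [0.182, 1.511, -0.182]
ft_force: [-0.8, 1.3, -4.7]
opening: 11.5
```

Run:
```python
from h import *
st(); snap("wrist","b2")
```

```text
4.47 pos [524.2  56.8 205. ] F [-0.8  1.3 -4.7] open 11.5 j [-0.12  0.07  1.8  -0.    1.22  0.12]
R [[0.052, 0.232, 0.971], [-0.006, 0.973, -0.232], [-0.999, 0.006, 0.052]]
```

View pics/b2.png

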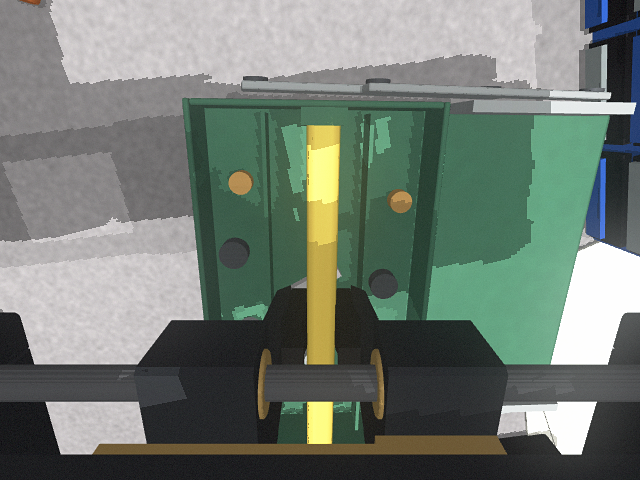

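Call:
step_arm:
  rows:
    - {"claw":0,"dx":-1.2,"dy":0,"dz":0.3,"rx":0,"ry":3.0,"rz":0}
    - {"claw":0,"dx":-1.2,"dy":0,"dz":0.4,"rx":0,"ry":0,"rz":0}
    - {"claw":0,"dx":-1.2,"dy":0,"dz":0.5,"rx":0,"ry":0,"rz":0}
    - {"claw":0,"dx":-1.1,"dy":0,"dz":0.6,"rx":0,"ry":0,"rz":0}
    - {"claw":0,"dx":-1.1,"dy":0,"dz":0.7,"rx":0,"ry":0,"rz":0}

```text
clock: 5.15
position: [547.5, 50.9, 262.0]
ee_rot: [0.189, 1.567, -0.179]
ft_force: [7.1, -0.3, -14.3]
opening: 11.3
```

```bash
cat >> h.py <<'E'
def arc(h0=np.array([521.5,49.5,214.])):
    s=robot.read_state(); R0=R.from_rotvec(s["ee_rot"]).as_matrix(); g=s["position"]-18.7*R0[:,0]
    v=g-h0; a=v@OX; b=v[2]; 
    # angle about pivot
    ang=np.arctan2(b+130*np.sin(.15),130*np.cos(.15)-a); r=np.hypot(b+130*np.sin(.15),130*np.cos(.15)-a)
    print("along",round(a,1),"up",round(b,1),"lat",round(v@OY,1),"q~",round(ang-.15,3),"r",round(r,1))
E
python3 - <<'E'
from h import *
st(); arc()
E
```

```text
5.15 pos [547.5  50.9 262. ] F [  7.1  -0.3 -14.3] open 11.3 j [-0.13  0.11  1.64  0.01  1.4   0.11]
R [[-0.003, 0.232, 0.973], [0.007, 0.973, -0.232], [-1.0, 0.006, -0.005]]
along 25.0 up 66.7 lat 7.6 q~ 0.544 r 134.7
```

Call:
step_arm:
  rows:
    - {"claw":0,"dx":-1.0,"dy":0,"dz":0.8,"rx":0,"ry":0,"rz":0}
    - {"claw":0,"dx":-0.9,"dy":0,"dz":0.9,"rx":0,"ry":0,"rz":0}
    - {"claw":0,"dx":-0.8,"dy":0,"dz":1.0,"rx":0,"ry":0,"rz":0}
    - {"claw":0,"dx":-0.7,"dy":0,"dz":1.1,"rx":0,"ry":0,"rz":0}
    - {"claw":0,"dx":-0.6,"dy":0,"dz":1.1,"rx":0,"ry":0,"rz":0}

```text
clock: 5.78
position: [596.5, 38.7, 301.8]
ee_rot: [0.189, 1.573, -0.179]
ft_force: [0.4, 0.2, -15.0]
opening: 11.5
```

Run:
```python
from h import *
st(); arc()
```

```text
5.78 pos [596.5  38.7 301.8] F [  0.4   0.2 -15. ] open 11.5 j [-0.14  0.19  1.47  0.01  1.49  0.1 ]
R [[-0.01, 0.232, 0.973], [0.008, 0.973, -0.232], [-1.0, 0.005, -0.011]]
along 75.6 up 106.5 lat 7.6 q~ 1.023 r 136.6
```

Call:
step_arm:
  rows:
    - {"claw":0,"dx":-0.3,"dy":0,"dz":1.2,"rx":0,"ry":0,"rz":0}
    - {"claw":0,"dx":-0.3,"dy":0,"dz":1.2,"rx":0,"ry":0,"rz":0}
    - {"claw":0,"dx":-0.2,"dy":0,"dz":1.2,"rx":0,"ry":0,"rz":0}
    - {"claw":0,"dx":-0.1,"dy":0,"dz":1.2,"rx":0,"ry":0,"rz":0}
    - {"claw":0,"dx":0,"dy":0,"dz":0.6,"rx":0,"ry":0,"rz":0}

```text
clock: 6.4
position: [645.8, 26.5, 312.5]
ee_rot: [0.188, 1.593, -0.179]
ft_force: [-39.5, 7.5, 6.0]
opening: 11.4
```

Run:
```python
from h import *
st(); arc()
```

```text
6.4 pos [645.8  26.5 312.5] F [-39.5   7.5   6. ] open 11.4 j [-0.14  0.31  1.3   0.01  1.56  0.09]
R [[-0.029, 0.231, 0.973], [0.009, 0.973, -0.231], [-1.0, 0.002, -0.03]]
along 126.7 up 117.2 lat 7.7 q~ 1.408 r 136.7
```

Call:
step_arm:
  rows:
    - {"claw":0,"dx":0,"dy":0,"dz":0,"rx":0,"ry":0,"rz":0}
    - {"claw":60,"dx":0,"dy":0,"dz":0,"rx":0,"ry":0,"rz":0}
    - {"claw":60,"dx":0,"dy":0,"dz":0,"rx":0,"ry":0,"rz":0}
    - {"claw":60,"dx":0,"dy":0,"dz":0,"rx":0,"ry":0,"rz":0}
    - {"claw":60,"dx":-4,"dy":0,"dz":0,"rx":0,"ry":0,"rz":0}
    - {"claw":60,"dx":-5,"dy":0,"dz":0,"rx":0,"ry":0,"rz":0}
    - {"claw":60,"dx":0,"dy":0,"dz":-6,"rx":0,"ry":0,"rz":0}
    - {"claw":60,"dx":0,"dy":0,"dz":-6,"rx":0,"ry":0,"rz":0}
    - {"claw":60,"dx":0,"dy":0,"dz":-6,"rx":0,"ry":0,"rz":0}
    - {"claw":60,"dx":0,"dy":0,"dz":-4,"rx":0,"ry":0,"rz":0}

```text
clock: 7.65
position: [437.6, 75.0, 418.0]
ee_rot: [0.189, 1.572, -0.181]
ft_force: [-0.1, -0.4, 0.2]
opening: 52.8
```

Run:
```python
from h import *
st()
for c in ["scene","top","wrist"]:
    im=snap(c,"d_"+c)
    for t in ["tray_handle","rack","rack_seat"]: print(c,t,[(round(d["confidence"],2),np.round(d["centre"])) for d in spot_point(t,c)][:3])
im=cv2.imread("pics/d_scene.png");cv2.imwrite("pics/d_s2.png",cv2.resize(im[150:350,230:450],None,fx=3,fy=3,interpolation=cv2.INTER_CUBIC))
im=cv2.imread("pics/d_top.png");cv2.imwrite("pics/d_t2.png",cv2.resize(im[140:300,270:410],None,fx=3.7,fy=3.7,interpolation=cv2.INTER_CUBIC))
```

```text
7.65 pos [437.6  75.  418. ] F [-0.1 -0.4  0.2] open 52.8 j [-0.1  -0.21  1.64  0.01  1.72  0.13]
R [[-0.008, 0.233, 0.972], [0.006, 0.972, -0.233], [-1.0, 0.004, -0.01]]
scene tray_handle [(0.76, array([355., 211.]))]
scene rack [(0.78, array([320., 258.]))]
scene rack_seat [(0.91, array([314., 255.])), (0.38, array([354., 178.]))]
top tray_handle [(0.9, array([349., 178.]))]
top rack []
top rack_seat []
wrist tray_handle [(0.8, array([623., 253.]))]
wrist rack [(0.9, array([392., 188.]))]
wrist rack_seat [(0.9, array([391., 192.]))]
```

View pics/d_s2.png

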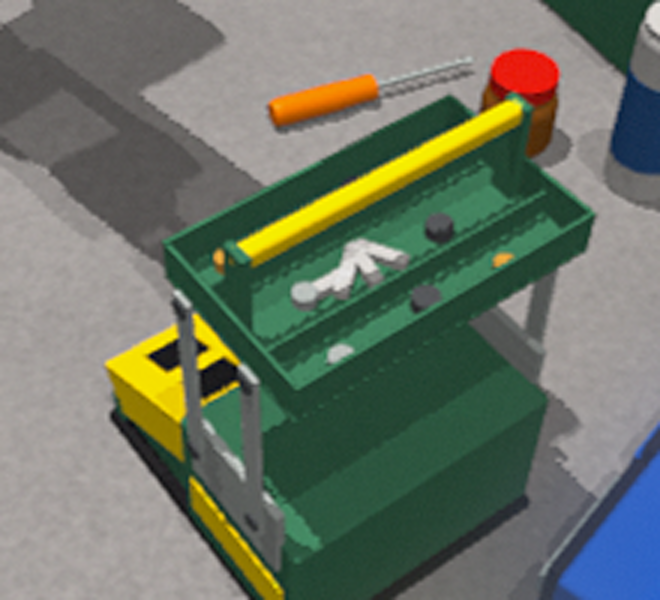

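View pics/d_t2.png

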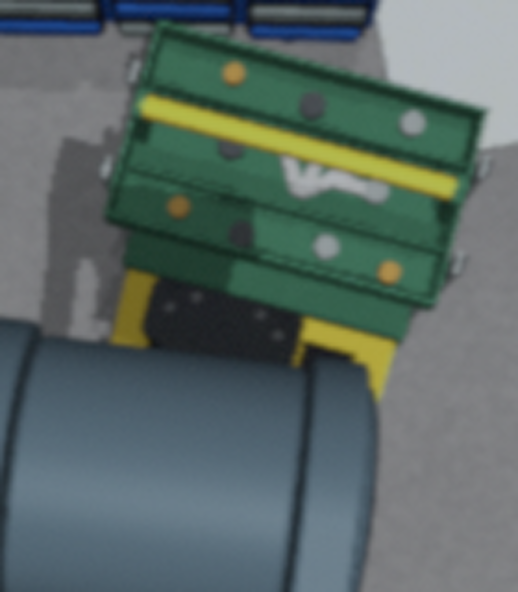

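View pics/d_wrist.png

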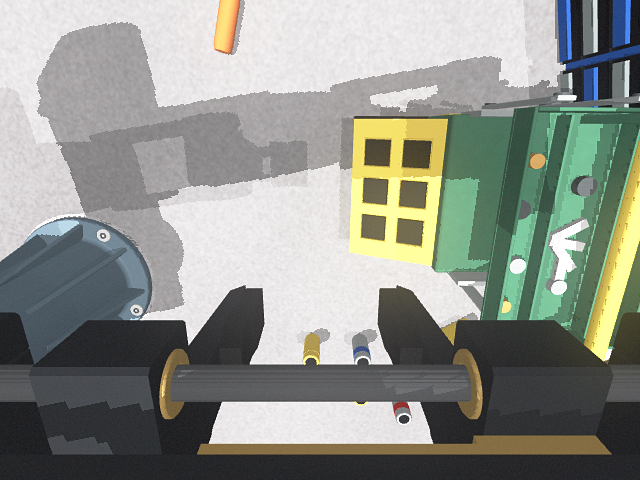

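Run:
```python
from h import *
from scipy.optimize import least_squares
im=cv2.imread("pics/d_wrist.png")
v=im.max(2); m=((v<75)).astype(np.uint8)*255; m[:,:355]=0;m[:,438:]=0;m[:125]=0;m[255:]=0
n,l,s,c=cv2.connectedComponentsWithStats(m)
c=[(c[i],s[i]) for i in range(1,n) if s[i][4]>200]
for a,b in c: print(np.round(a,1),b)
cs=np.array([a for a,b in c])
mod=np.array([[x,y,0] for y in (52,0,-52) for x in (-26,26)])
# sort: rows by v then u
o=np.argsort(cs[:,1]); cs=np.vstack([sorted(cs[o[i:i+2]].tolist()) for i in (0,2,4)])
t=np.radians(25)
def Rr(yaw): 
    ox=np.array([np.cos(yaw),np.sin(yaw),0]);oy=np.array([-np.sin(yaw),np.cos(yaw),0]);z=np.array([0,0,1.])
    rz=np.cos(t)*z-np.sin(t)*ox; return np.c_[np.cross(oy,rz),oy,rz]
def f(p): return (proj("wrist",(Rr(p[3])@mod.T).T+p[:3])-cs).ravel()
r=least_squares(f,[530,45,80,YAW]); p=r.x; print("rack",np.round(p[:3],1),np.degrees(p[3]),"res",np.round(r.fun,1))
for z in (80,85,90):
    g=lambda q:f([q[0],q[1],z,q[2]]); rr=least_squares(g,[530,45,YAW]); print(z,np.round(rr.x[:2],1),np.degrees(rr.x[2]),rr.cost, r.cost)
# PnP check with full freedom
K,T=P("wrist"); ok,rv,tv=cv2.solvePnP(mod.astype(float),cs,K,None); M=T[:3,:3].T; print("pnp",M@(tv[:,0]-T[:3,3]),np.round(M@cv2.Rodrigues(rv)[0],3).tolist())
# expected origin from handle
print("org-handle based x:", (p[:3]-np.array([521,49,214]))@OX-54,(p[:3]-np.array([521,49,214]))@OY)
```

```text
[420.  148.6] [404 140  27  28 310]Traceback (most recent call last):
  File "<stdin>", line 11, in <module>
    return _nx.concatenate(arrs, 0, dtype=dtype, casting=casting)
           ~~~~~~~~~~~~~~~^^^^^^^^^^^^^^^^^^^^^^^^^^^^^^^^^^^^^^^
ValueError: all the input array dimensions except for the concatenation axis must match exactly, but along dimension 1, the array at index 0 has size 2 and the array at index 1 has size 0
```

```bash
cat > fit.py <<'E'
from h import *
from scipy.optimize import least_squares
im=cv2.imread("pics/d_wrist.png")
v=im.max(2); print(v[230,360:440:4], v[150,360:440:4])
m=((v<125)).astype(np.uint8)*255; m[:,:355]=0;m[:,434:]=0;m[:125]=0;m[255:]=0
n,l,s,c=cv2.connectedComponentsWithStats(m)
c=[(c[i],s[i]) for i in range(1,n) if s[i][4]>200]
for a,b in c: print(np.round(a,1),b)
cs=np.array([a for a,b in c])
mod=np.array([[x,y,0] for y in (52,0,-52) for x in (-26,26)])
o=np.argsort(cs[:,1]); cs=np.vstack([sorted(cs[o[i:i+2]].tolist()) for i in (0,2,4)])
t=np.radians(25)
def Rr(yaw): 
    ox=np.array([np.cos(yaw),np.sin(yaw),0]);oy=np.array([-np.sin(yaw),np.cos(yaw),0]);z=np.array([0,0,1.])
    rz=np.cos(t)*z-np.sin(t)*ox; return np.c_[np.cross(oy,rz),oy,rz]
def f(p): return (proj("wrist",(Rr(p[3])@mod.T).T+p[:3])-cs).ravel()
r=least_squares(f,[530,45,80,YAW]); p=r.x; print("rack",np.round(p[:3],1),np.degrees(p[3]),"res",np.round(r.fun,1))
for z in (80,85,90):
    g=lambda q:f([q[0],q[1],z,q[2]]); rr=least_squares(g,[530,45,YAW]); print(z,np.round(rr.x[:2],1),np.degrees(rr.x[2]),rr.cost, r.cost)
K,T=P("wrist"); ok,rv,tv=cv2.solvePnP(mod.astype(float),cs,K,None); M=T[:3,:3].T; print("pnp",M@(tv[:,0]-T[:3,3]),np.round(M@cv2.Rodrigues(rv)[0],3).tolist())
print("org-handle based x:", (p[:3]-np.array([521,49,214]))@OX-54,(p[:3]-np.array([521,49,214]))@OY)
E
python3 fit.py
```

```text
[255 112 115 112 115 119  96 255 255 249 115 116 114 114 113 113 255 255
 255 113] [246 205  81  81  81  82  81  79 249 245 245  72  74  74  73  73  74  70
 220 224]
[377.1 152. ] [364 139  27  27 655]
[416.2 153.6] [402 140  30  29 742]
[375.1 190.5] [363 178  25  27 593]
[412.8 193.8] [399 181  28  27 666]
[373.1 226.5] [361 214  25  26 540]
[409.4 231.3] [397 218  26  27 605]
rack [530.   45.1  82. ] -13.915705510289126 res [ 0.1  0.1  0.  -0.  -0.   0.  -0.1 -0.1 -0.   0.   0.  -0. ]
80 [530.3  44.7] -13.927245062876803 0.07719560779976967 0.011066655749320288
85 [529.5  45.8] -13.897763449108295 0.1709102044569612 0.011066655749320288
90 [528.8  46.8] -13.8676558573958 1.1573037211011585 0.011066655749320288
pnp [529.87271699  45.23037845  82.56260323] [[0.878, 0.238, -0.416], [-0.219, 0.971, 0.095], [0.426, 0.007, 0.905]]
org-handle based x: -44.360117052668 -1.5914144169982791
```

```bash
cat >> h.py <<'E'
YAW=np.radians(-13.9); OX=np.array([np.cos(YAW),np.sin(YAW),0]); OY=np.array([-np.sin(YAW),np.cos(YAW),0])
TT=np.radians(25); RZ=np.cos(TT)*OZ-np.sin(TT)*OX; RX=np.cross(OY,RZ); RACK=np.array([530.,45.1,82.]); RR=np.c_[RX,OY,RZ]
GT=Rt(-RZ,RX)
def rk(x,y,z): return RACK+RR@np.array([x,y,z])
def inrack():
    s=robot.read_state(); print("TCP in rack",np.round(RR.T@(s["position"]-RACK),1))
E
python3 - <<'E'
from h import *
st(); inrack(); rel(rk(-64,0,25),GT)
print(rk(-64,0,25))
E
```

```text
8.25 pos [439.7  74.4 416.3] F [ 0.  -0.6  0.1] open 53.1 j [-0.1  -0.2   1.64  0.01  1.72  0.13]
R [[-0.013, 0.233, 0.972], [0.007, 0.972, -0.233], [-1.0, 0.003, -0.014]]
TCP in rack [ 55.5   6.7 343. ]
d(cm) [33.83 -0.81  3.08] rot(deg) [  0.35 -25.8   -0.28] d in goal frame [ 31.8   -0.67 -11.95]
[463.4387912   61.57223386  77.61012592]
```

Call:
step_arm:
  rows:
    - {"claw":68,"dx":0,"dy":0,"dz":0,"rx":0.3,"ry":-8.6,"rz":-0.2}
    - {"claw":68,"dx":0,"dy":0,"dz":0,"rx":0,"ry":-8.6,"rz":0}
    - {"claw":68,"dx":0,"dy":0,"dz":0,"rx":0,"ry":-8.6,"rz":0}
    - {"claw":68,"dx":4.5,"dy":0,"dz":-2.3,"rx":0,"ry":0,"rz":0}
    - {"claw":68,"dx":5,"dy":0,"dz":-2.3,"rx":0,"ry":0,"rz":0}
    - {"claw":68,"dx":5,"dy":0,"dz":-2.3,"rx":0,"ry":0,"rz":0}
    - {"claw":68,"dx":5,"dy":0,"dz":-2.3,"rx":0,"ry":0,"rz":0}
    - {"claw":68,"dx":5,"dy":-0.5,"dz":-2,"rx":0,"ry":0,"rz":0}
    - {"claw":68,"dx":0,"dy":0,"dz":0,"rx":0,"ry":0,"rz":0}

```text
clock: 9.38
position: [446.7, 67.7, 141.5]
ee_rot: [0.137, 1.112, -0.215]
ft_force: [-1.1, -0.2, -0.2]
opening: 60.2
```

Run:
```python
from h import *
st(); inrack(); rel(rk(-64,0,25),GT)
```

```text
9.38 pos [446.7  67.7 141.5] F [-1.1 -0.2 -0.2] open 60.2 j [-0.06 -0.24  2.3  -0.13  0.64  0.27]
R [[0.425, 0.24, 0.873], [-0.103, 0.971, -0.216], [-0.899, 0.002, 0.437]]
TCP in rack [-53.1   2.   90.4]
d(cm) [ 6.52 -0.21 -1.2 ] rot(deg) [-0.01  0.93 -0.11] d in goal frame [ 6.54 -0.2  -1.09]
```

Call:
step_arm:
  rows:
    - {"claw":68,"dx":3,"dy":-0.2,"dz":-1.1,"rx":0,"ry":0.9,"rz":-0.1}
    - {"claw":68,"dx":2.3,"dy":0,"dz":0,"rx":0,"ry":0,"rz":0}
    - {"claw":68,"dx":0,"dy":0,"dz":0,"rx":0,"ry":0,"rz":0}

```text
clock: 9.75
position: [465.2, 62.4, 95.4]
ee_rot: [0.138, 1.118, -0.216]
ft_force: [0.1, -0.4, 0.6]
opening: 60.2
```

Run:
```python
from h import *
st(); inrack(); rel(rk(-64,0,12),GT)
snap("wrist","e_wrist")
```

```text
9.75 pos [465.2  62.4  95.4] F [ 0.1 -0.4  0.6] open 60.2 j [-0.07 -0.08  2.29 -0.15  0.5   0.29]
R [[0.419, 0.24, 0.875], [-0.102, 0.971, -0.218], [-0.902, 0.002, 0.432]]
TCP in rack [-55.1   1.2  40.5]
d(cm) [ 2.84 -0.13 -0.92] rot(deg) [-0.05  0.57 -0.08] d in goal frame [ 2.85 -0.12 -0.89]
```

View pics/e_wrist.png

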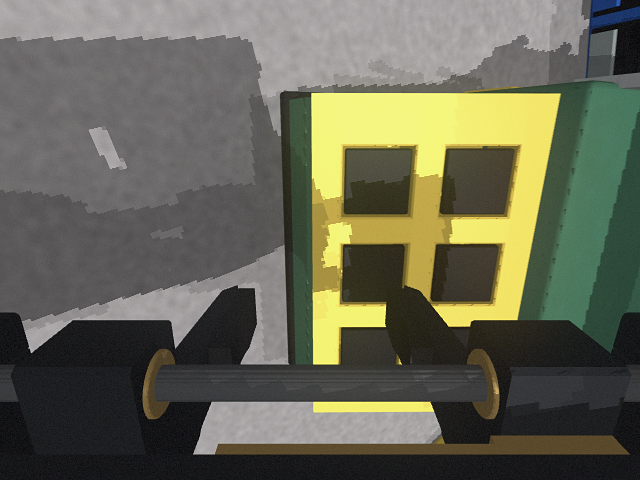

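Call:
step_arm:
  rows:
    - {"claw":68,"dx":1.5,"dy":-0.1,"dz":-0.9,"rx":0,"ry":0.6,"rz":0}
    - {"claw":68,"dx":1.3,"dy":0,"dz":0,"rx":0,"ry":0,"rz":0}
    - {"claw":68,"dx":0,"dy":0,"dz":0,"rx":0,"ry":0,"rz":0}

```text
clock: 10.18
position: [474.0, 60.9, 74.3]
ee_rot: [0.139, 1.116, -0.214]
ft_force: [-0.3, 0.4, -1.0]
opening: 60.0
```

Run:
```python
from h import *
st(); inrack(); rel(rk(-64,0,0),GT)
```

```text
10.18 pos [474.   60.9  74.3] F [-0.3  0.4 -1. ] open 60.0 j [-0.08 -0.01  2.28 -0.16  0.43  0.3 ]
R [[0.422, 0.239, 0.875], [-0.101, 0.971, -0.217], [-0.901, 0.003, 0.433]]
TCP in rack [-55.9   1.9  17.6]
d(cm) [ 1.75 -0.19 -0.83] rot(deg) [-0.04  0.68 -0.2 ] d in goal frame [ 1.76 -0.19 -0.81]
```

Call:
step_arm:
  rows:
    - {"claw":68,"dx":0,"dy":-0.2,"dz":-0.8,"rx":0,"ry":0.7,"rz":0}
    - {"claw":68,"dx":0,"dy":0,"dz":0,"rx":0,"ry":0,"rz":0}

```text
clock: 10.42
position: [467.3, 60.8, 73.4]
ee_rot: [0.14, 1.126, -0.213]
ft_force: [-1.0, -0.6, -0.5]
opening: 60.1
```

Run:
```python
from h import *
st(); inrack(); rel(rk(-64,0,0),GT)
```

```text
10.43 pos [467.3  60.8  73.4] F [-1.  -0.6 -0.5] open 60.1 j [-0.08 -0.02  2.29 -0.15  0.44  0.29]
R [[0.413, 0.239, 0.879], [-0.098, 0.971, -0.218], [-0.905, 0.004, 0.425]]
TCP in rack [-62.3   0.2  19.5]
d(cm) [ 1.95 -0.03 -0.18] rot(deg) [-0.03  0.14 -0.24] d in goal frame [ 1.95 -0.02 -0.17]
```

Call:
step_arm:
  rows:
    - {"claw":68,"dx":0.8,"dy":0,"dz":-0.3,"rx":0,"ry":0,"rz":0}
    - {"claw":68,"dx":0.8,"dy":0,"dz":-0.2,"rx":0,"ry":0,"rz":0}
    - {"claw":68,"dx":0,"dy":0,"dz":0,"rx":0,"ry":0,"rz":0}

```text
clock: 10.8
position: [470.0, 60.4, 56.5]
ee_rot: [0.14, 1.124, -0.212]
ft_force: [-0.9, -0.3, 0.5]
opening: 60.0
```

Run:
```python
from h import *
st(); inrack()
s=robot.read_state(); print("M",s["moment"])
```

```text
10.8 pos [470.   60.4  56.5] F [-0.9 -0.3  0.5] open 60.0 j [-0.08  0.03  2.29 -0.17  0.39  0.31]
R [[0.415, 0.239, 0.878], [-0.098, 0.971, -0.218], [-0.905, 0.004, 0.426]]
TCP in rack [-66.9   0.4   3. ]
M [-0.06053618  0.28486766  0.00598251]
```

Call:
step_arm:
  rows:
    - {"claw":68,"dx":0.5,"dy":0,"dz":-0.1,"rx":0,"ry":0,"rz":0}
    - {"claw":68,"dx":0,"dy":0,"dz":0,"rx":0,"ry":0,"rz":0}

```text
clock: 11.05
position: [471.9, 60.1, 52.6]
ee_rot: [0.139, 1.122, -0.212]
ft_force: [-22.2, 0.3, 27.2]
opening: 59.5
```

Run:
```python
from h import *
st(); inrack()
s=robot.read_state(); print("M",s["moment"])
```

```text
11.05 pos [471.9  60.1  52.6] F [-22.2   0.3  27.2] open 59.5 j [-0.08  0.05  2.29 -0.18  0.38  0.31]
R [[0.417, 0.238, 0.877], [-0.099, 0.971, -0.217], [-0.904, 0.004, 0.428]]
TCP in rack [-66.7   0.6  -1.3]
M [-0.70452528  0.52037118 -0.51917851]
```

Pad (−26, 0) resisted with 35 N at the surface, so it is full. Next is y = −52.

Call:
step_arm:
  rows:
    - {"claw":68,"dx":-1.2,"dy":0,"dz":0,"rx":0,"ry":0,"rz":0}
    - {"claw":68,"dx":0,"dy":-2.6,"dz":0,"rx":0,"ry":0,"rz":0}
    - {"claw":68,"dx":0,"dy":-2.6,"dz":0.1,"rx":0,"ry":0,"rz":0}
    - {"claw":68,"dx":0,"dy":0,"dz":0,"rx":0,"ry":0,"rz":0}

```text
clock: 11.55
position: [455.5, 9.8, 63.9]
ee_rot: [0.138, 1.122, -0.211]
ft_force: [-0.2, 0.5, -0.6]
opening: 59.7
```

Run:
```python
from h import *
st(); inrack(); rel(rk(-64,-52,3),GT)
s=robot.read_state(); print("M",s["moment"])
```

```text
11.55 pos [455.5   9.8  63.9] F [-0.2  0.5 -0.6] open 59.7 j [-0.24 -0.05  2.35  0.01  0.4  -0.01]
R [[0.417, 0.237, 0.877], [-0.098, 0.971, -0.216], [-0.903, 0.004, 0.429]]
TCP in rack [-65.5 -52.1  10.6]
d(cm) [0.76 0.01 0.14] rot(deg) [ 0.07  0.39 -0.27] d in goal frame [0.76 0.01 0.15]
M [0.01115339 0.28537759 0.03580864]
```

Call:
step_arm:
  rows:
    - {"claw":68,"dx":0.7,"dy":0,"dz":0.1,"rx":0,"ry":0,"rz":0}
    - {"claw":68,"dx":0.3,"dy":0,"dz":0,"rx":0,"ry":0,"rz":0}
    - {"claw":68,"dx":0,"dy":0,"dz":0,"rx":0,"ry":0,"rz":0}

```text
clock: 11.92
position: [461.0, 9.8, 54.1]
ee_rot: [0.138, 1.123, -0.211]
ft_force: [0.4, -0.1, 0.3]
opening: 59.9
```

Run:
```python
from h import *
st(); inrack()
```

```text
11.93 pos [461.    9.8  54.1] F [ 0.4 -0.1  0.3] open 59.9 j [-0.24 -0.01  2.33  0.01  0.37 -0.01]
R [[0.416, 0.237, 0.878], [-0.098, 0.972, -0.216], [-0.904, 0.004, 0.428]]
TCP in rack [-64.8 -50.8  -0.6]
```

Call:
step_arm:
  rows:
    - {"claw":68,"dx":0.4,"dy":0,"dz":0,"rx":0,"ry":0,"rz":0}
    - {"claw":68,"dx":0,"dy":0,"dz":0,"rx":0,"ry":0,"rz":0}

```text
clock: 12.18
position: [462.7, 10.1, 50.0]
ee_rot: [0.138, 1.123, -0.209]
ft_force: [0.6, 1.3, 0.3]
opening: 59.9
```

Run:
```python
from h import *
st(); inrack()
```

```text
12.18 pos [462.7  10.1  50. ] F [0.6 1.3 0.3] open 59.9 j [-0.24  0.01  2.33  0.01  0.36 -0.01]
R [[0.416, 0.235, 0.878], [-0.097, 0.972, -0.214], [-0.904, 0.004, 0.427]]
TCP in rack [-65.1 -50.1  -5. ]
```

Call:
step_arm:
  rows:
    - {"claw":68,"dx":0.4,"dy":0,"dz":0,"rx":0,"ry":0,"rz":0}
    - {"claw":68,"dx":0.4,"dy":0,"dz":0,"rx":0,"ry":0,"rz":0}
    - {"claw":68,"dx":0,"dy":0,"dz":0,"rx":0,"ry":0,"rz":0}

```text
clock: 12.55
position: [466.3, 9.4, 42.3]
ee_rot: [0.138, 1.123, -0.209]
ft_force: [-0.3, 0.7, -0.9]
opening: 59.9
```

Run:
```python
from h import *
st(); inrack(); snap("scene","f_scene"); snap("wrist","f_wrist")
im=cv2.imread("pics/f_scene.png");cv2.imwrite("pics/f_s2.png",cv2.resize(im[180:330,200:360],None,fx=4,fy=4,interpolation=cv2.INTER_CUBIC))
```

```text
12.55 pos [466.3   9.4  42.3] F [-0.3  0.7 -0.9] open 59.9 j [-0.24  0.04  2.32  0.01  0.33 -0.01]
R [[0.416, 0.235, 0.878], [-0.097, 0.972, -0.214], [-0.904, 0.004, 0.427]]
TCP in rack [-65.  -50.  -13.5]
```

View pics/f_s2.png

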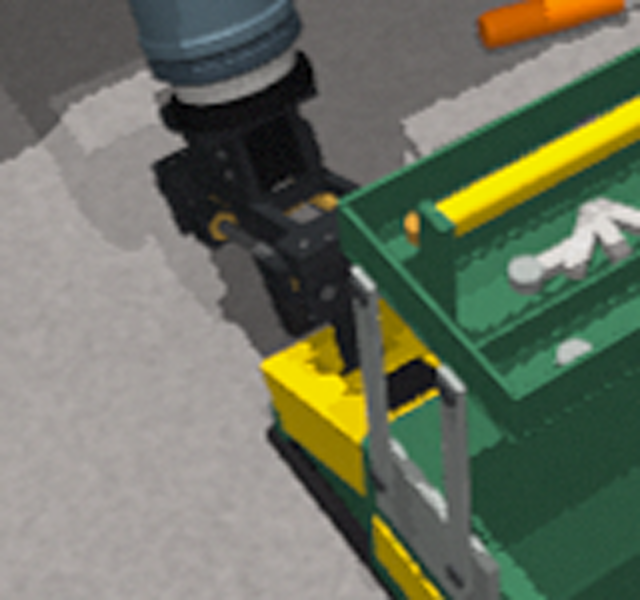

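View pics/f_wrist.png

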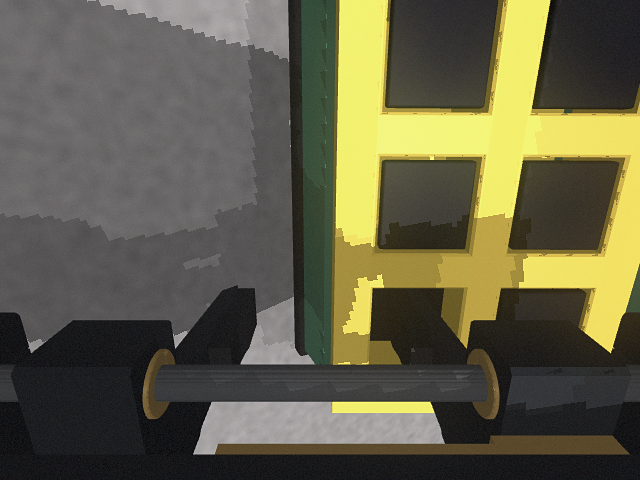

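Lower-row pad y = −52 has sunk, showing yellow pocket walls below the finger at (455,310), with no force. It is empty, so I'm retreating and going to the blue socket.

Call:
step_arm:
  rows:
    - {"claw":68,"dx":-4,"dy":0,"dz":0,"rx":0,"ry":0,"rz":0}
    - {"claw":68,"dx":-6,"dy":0,"dz":0,"rx":0,"ry":0,"rz":0}
    - {"claw":68,"dx":-6,"dy":0,"dz":0,"rx":0,"ry":0,"rz":0}
    - {"claw":68,"dx":0,"dy":-4,"dz":0,"rx":0,"ry":8.3,"rz":0}
    - {"claw":68,"dx":0,"dy":-5,"dz":0,"rx":0,"ry":8.3,"rz":0}
    - {"claw":68,"dx":0,"dy":-5,"dz":0,"rx":0,"ry":8.3,"rz":0}
    - {"claw":68,"dx":0,"dy":-5,"dz":0,"rx":0,"ry":0,"rz":0}
    - {"claw":68,"dx":0,"dy":0,"dz":0,"rx":0,"ry":0,"rz":0}

```text
clock: 13.65
position: [355.7, -166.2, 202.7]
ee_rot: [0.178, 1.54, -0.186]
ft_force: [-0.5, 0.2, 0.5]
opening: 59.8
```

Run:
```python
from h import *
st(); inrack(); rel([435,-224,170],Rt(-OZ,OX))
```

```text
13.65 pos [ 355.7 -166.2  202.7] F [-0.5  0.2  0.5] open 59.8 j [-0.75 -0.24  2.09  0.01  1.27 -0.52]
R [[0.022, 0.23, 0.973], [-0.008, 0.973, -0.23], [-1.0, -0.003, 0.023]]
TCP in rack [ -56.3 -246.9  159.4]
d(cm) [ 3.49 -3.79  8.97] rot(deg) [0.58 1.34 0.15] d in goal frame [ 3.27 -3.71  9.08]
```

Call:
step_arm:
  rows:
    - {"claw":68,"dx":0,"dy":-1.9,"dz":4.5,"rx":0.6,"ry":1.3,"rz":0}
    - {"claw":68,"dx":1.5,"dy":-1.8,"dz":4.5,"rx":0,"ry":0,"rz":0}
    - {"claw":68,"dx":1.5,"dy":0,"dz":0,"rx":0,"ry":0,"rz":0}
    - {"claw":68,"dx":0,"dy":0,"dz":0,"rx":0,"ry":0,"rz":0}

```text
clock: 14.15
position: [435.3, -220.7, 171.9]
ee_rot: [0.191, 1.564, -0.192]
ft_force: [0.1, 0.2, 0.1]
opening: 59.7
```

Run:
```python
from h import *
st(); snap("wrist","g_wrist"); print([(round(d["confidence"],2),np.round(d["centre"])) for d in spot_point("socket_center","wrist")][:5], proj("wrist",[435,-224,66]),proj("wrist",[435,-224,33]))
```

```text
14.15 pos [ 435.3 -220.7  171.9] F [0.1 0.2 0.1] open 59.7 j [-0.71  0.06  1.88 -0.    1.2  -0.47]
R [[-0.001, 0.241, 0.97], [-0.0, 0.97, -0.241], [-1.0, -0.001, -0.001]]
[(0.95, array([320., 231.])), (0.89, array([219., 230.])), (0.88, array([414., 207.])), (0.67, array([324., 306.]))] [[319.72222019 238.49629718]] [[319.74113691 226.37561367]]
```

View pics/g_wrist.png

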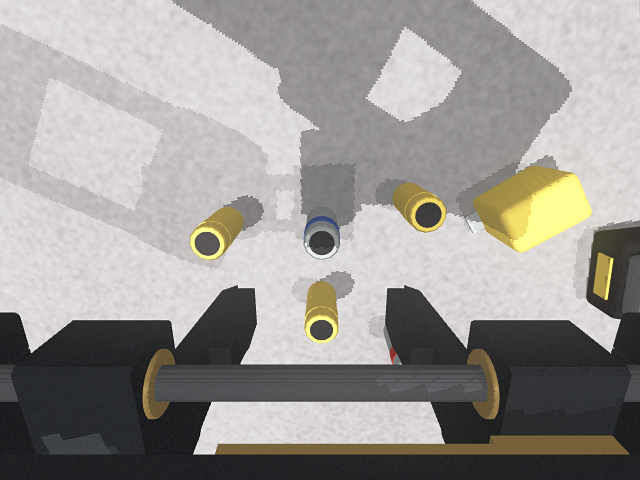

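Run:
```python
from h import *
p=onz("wrist",(322,241),66); print(p); rel([p[0],p[1],34],Rt(-OZ,OX))
im=cv2.imread("pics/g_wrist.png"); cv2.imwrite("pics/g2.png",cv2.resize(im[180:280,270:370],None,fx=5,fy=5,interpolation=cv2.INTER_CUBIC))
```

```text
[ 436.18385741 -226.33430015   66.        ]
d(cm) [13.96 -0.43  0.12] rot(deg) [-0.06  0.11  0.13] d in goal frame [13.96 -0.46  0.14]
```

View pics/g2.png

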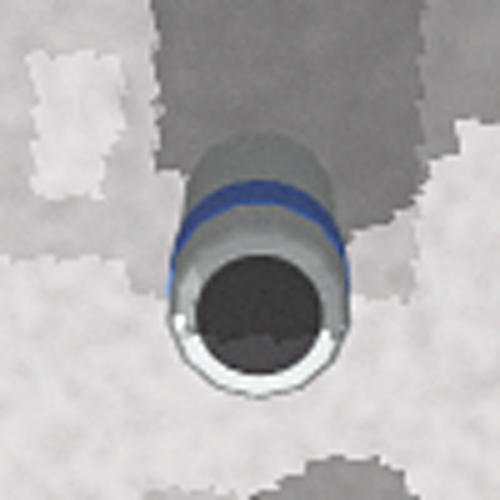

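The blue band is confirmed at (322,225), with its top at (322,242). Descending.

Call:
step_arm:
  rows:
    - {"claw":54,"dx":3,"dy":-0.5,"dz":0.1,"rx":0,"ry":0,"rz":0}
    - {"claw":54,"dx":3,"dy":0,"dz":0,"rx":0,"ry":0,"rz":0}
    - {"claw":54,"dx":0,"dy":0,"dz":0,"rx":0,"ry":0,"rz":0}

```text
clock: 14.62
position: [436.0, -225.8, 116.6]
ee_rot: [0.185, 1.555, -0.195]
ft_force: [0.0, -0.2, -0.2]
opening: 47.5
```

Run:
```python
from h import *
st(); rel([436.2,-226.8,34],Rt(-OZ,OX))
```

```text
14.62 pos [ 436.  -225.8  116.6] F [ 0.  -0.2 -0.2] open 47.5 j [-0.72  0.14  1.92 -0.    1.07 -0.48]
R [[0.007, 0.24, 0.971], [-0.007, 0.971, -0.24], [-1.0, -0.005, 0.008]]
d(cm) [ 8.27 -0.05 -0.03] rot(deg) [0.02 0.46 0.31] d in goal frame [ 8.26 -0.09  0.04]
```

Call:
step_arm:
  rows:
    - {"claw":54,"dx":3,"dy":-0.1,"dz":0,"rx":0,"ry":0.5,"rz":0.3}
    - {"claw":54,"dx":3,"dy":0,"dz":0,"rx":0,"ry":0.2,"rz":0.2}
    - {"claw":54,"dx":2.2,"dy":0,"dz":0,"rx":0,"ry":0.2,"rz":0.2}
    - {"claw":54,"dx":0,"dy":0,"dz":0,"rx":0,"ry":0,"rz":0}

```text
clock: 15.12
position: [439.7, -229.1, 41.7]
ee_rot: [0.19, 1.559, -0.188]
ft_force: [0.3, -0.1, 0.6]
opening: 47.6
```

Run:
```python
from h import *
st(); rel([436.2,-226.8,34],Rt(-OZ,OX)); snap("wrist","h_w")
```

```text
15.12 pos [ 439.7 -229.1   41.7] F [ 0.3 -0.1  0.6] open 47.6 j [-0.72  0.29  1.94  0.    0.92 -0.48]
R [[0.004, 0.239, 0.971], [0.001, 0.971, -0.239], [-1.0, 0.001, 0.003]]
d(cm) [ 0.76  0.14 -0.4 ] rot(deg) [ 0.09  0.19 -0.08] d in goal frame [ 0.77  0.14 -0.4 ]
```

View pics/h_w.png

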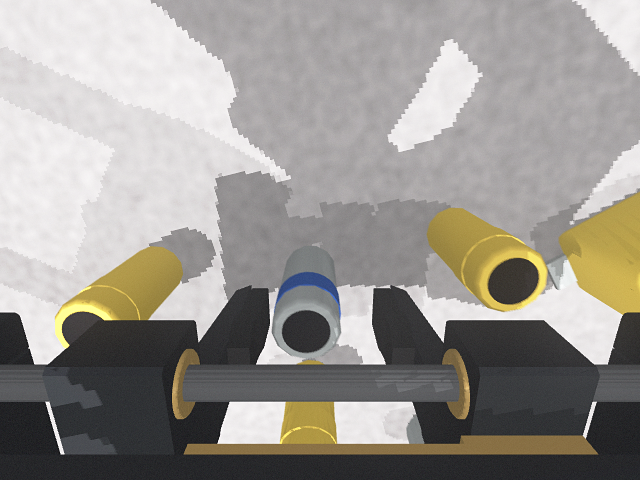

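Call:
step_arm:
  rows:
    - {"claw":54,"dx":0.5,"dy":0.1,"dz":-0.45,"rx":0,"ry":0,"rz":0}
    - {"claw":54,"dx":0,"dy":0,"dz":0,"rx":0,"ry":0,"rz":0}

```text
clock: 15.42
position: [437.7, -228.7, 40.5]
ee_rot: [0.186, 1.553, -0.191]
ft_force: [1.4, -0.1, -0.1]
opening: 47.9
```

Run:
```python
from h import *
st(); rel([436.2,-226.8,34],Rt(-OZ,OX)); snap("wrist","h_w2")
```

```text
15.43 pos [ 437.7 -228.7   40.5] F [ 1.4 -0.1 -0.1] open 47.9 j [-0.72  0.28  1.95  0.    0.9  -0.49]
R [[0.009, 0.238, 0.971], [-0.004, 0.971, -0.238], [-1.0, -0.002, 0.01]]
d(cm) [ 0.64  0.15 -0.19] rot(deg) [0.12 0.55 0.11] d in goal frame [ 0.65  0.15 -0.19]
```

View pics/h_w2.png

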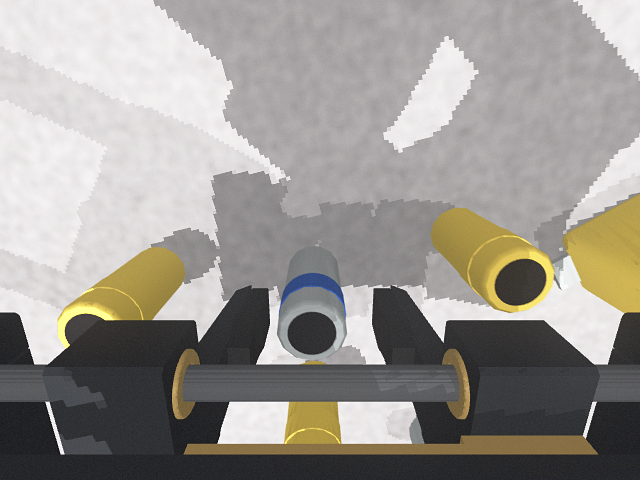

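Call:
step_arm:
  rows:
    - {"claw":54,"dx":0.8,"dy":0.15,"dz":-0.3,"rx":0,"ry":0.6,"rz":0}
    - {"claw":54,"dx":0,"dy":0,"dz":0,"rx":0,"ry":0,"rz":0}

```text
clock: 15.72
position: [435.8, -227.1, 32.9]
ee_rot: [0.186, 1.562, -0.191]
ft_force: [0.1, -0.3, -0.3]
opening: 47.6
```

Run:
```python
from h import *
st(); rel([436.2,-226.8,34],Rt(-OZ,OX));
```

```text
15.72 pos [ 435.8 -227.1   32.9] F [ 0.1 -0.3 -0.3] open 47.6 j [-0.72  0.3   1.95 -0.    0.89 -0.48]
R [[-0.0, 0.238, 0.971], [-0.003, 0.971, -0.238], [-1.0, -0.003, 0.001]]
d(cm) [-0.11  0.04  0.03] rot(deg) [0.12 0.03 0.17] d in goal frame [-0.11  0.04  0.03]
```

Aligned to within half a millimetre. Close on it.

Call:
step_arm:
  rows:
    - {"claw":0,"dx":0,"dy":0,"dz":0,"rx":0,"ry":0,"rz":0}
    - {"claw":0,"dx":0,"dy":0,"dz":0,"rx":0,"ry":0,"rz":0}
    - {"claw":0,"dx":0,"dy":0,"dz":0,"rx":0,"ry":0,"rz":0}
    - {"claw":0,"dx":0,"dy":0,"dz":0,"rx":0,"ry":0,"rz":0}
  force: 25

```text
clock: 16.23
position: [435.7, -227.1, 32.7]
ee_rot: [0.187, 1.563, -0.191]
ft_force: [-1.0, -0.6, 0.5]
opening: 27.3
```

Run:
```python
from h import *
st(); rel([436.2,-226.8,34],Rt(-OZ,OX));
```

```text
16.23 pos [ 435.7 -227.1   32.7] F [-1.  -0.6  0.5] open 27.3 j [-0.72  0.3   1.95 -0.    0.89 -0.48]
R [[-0.001, 0.238, 0.971], [-0.003, 0.971, -0.238], [-1.0, -0.003, -0.0]]
d(cm) [-0.13  0.04  0.04] rot(deg) [ 0.12 -0.01  0.16] d in goal frame [-0.13  0.04  0.04]
```

Call:
step_arm:
  rows:
    - {"claw":0,"dx":-3,"dy":0,"dz":0,"rx":0,"ry":0,"rz":0}
    - {"claw":0,"dx":-5,"dy":0,"dz":0,"rx":0,"ry":0,"rz":0}
    - {"claw":0,"dx":-5,"dy":0,"dz":0,"rx":0,"ry":0,"rz":0}
    - {"claw":0,"dx":-4,"dy":0,"dz":0,"rx":0,"ry":0,"rz":0}
    - {"claw":0,"dx":0,"dy":0,"dz":0,"rx":0,"ry":-8.3,"rz":0}
    - {"claw":0,"dx":0,"dy":0,"dz":0,"rx":0,"ry":-8.3,"rz":0}
    - {"claw":0,"dx":0,"dy":0,"dz":0,"rx":0,"ry":-8.3,"rz":0}
    - {"claw":0,"dx":0,"dy":0,"dz":0,"rx":0,"ry":0,"rz":0}

```text
clock: 17.23
position: [433.5, -224.3, 204.7]
ee_rot: [0.136, 1.127, -0.214]
ft_force: [0.2, 0.5, -2.6]
opening: 27.1
```

Run:
```python
from h import *
st(); inrack(); rel(rk(-26,-52,120),GT)
```

```text
17.23 pos [ 433.5 -224.3  204.7] F [ 0.2  0.5 -2.6] open 27.1 j [-0.9  -0.27  2.17  0.33  0.91 -0.82]
R [[0.412, 0.238, 0.88], [-0.101, 0.971, -0.216], [-0.906, -0.0, 0.424]]
TCP in rack [  25.7 -284.7  123.4]
d(cm) [ 0.34 23.28 -5.12] rot(deg) [ 0.12  0.1  -0.03] d in goal frame [ 0.34 23.27 -5.17]
```

Call:
step_arm:
  rows:
    - {"claw":0,"dx":0,"dy":1,"dz":-2.6,"rx":0,"ry":0,"rz":0}
    - {"claw":0,"dx":0,"dy":2.5,"dz":-2.6,"rx":0,"ry":0,"rz":0}
    - {"claw":0,"dx":0,"dy":4,"dz":0,"rx":0,"ry":0,"rz":0}
    - {"claw":0,"dx":0,"dy":4,"dz":0,"rx":0,"ry":0,"rz":0}
    - {"claw":0,"dx":0,"dy":4,"dz":0,"rx":0,"ry":0,"rz":0}
    - {"claw":0,"dx":0,"dy":4,"dz":0,"rx":0,"ry":0,"rz":0}
    - {"claw":0,"dx":0,"dy":2.5,"dz":0,"rx":0,"ry":0,"rz":0}
    - {"claw":0,"dx":0,"dy":0,"dz":0,"rx":0,"ry":0,"rz":0}

```text
clock: 18.23
position: [444.3, 2.9, 187.5]
ee_rot: [0.135, 1.142, -0.223]
ft_force: [0.0, -2.0, -2.6]
opening: 27.4
```

Run:
```python
from h import *
st(); inrack(); rel(rk(-26,-52,50),GT)
```

```text
18.23 pos [444.3   2.9 187.5] F [ 0.  -2.  -2.6] open 27.4 j [-0.26 -0.37  2.27 -0.    0.81 -0.02]
R [[0.397, 0.244, 0.885], [-0.107, 0.97, -0.219], [-0.912, -0.007, 0.411]]
TCP in rack [-21.6 -61.6 126.5]
d(cm) [ 7.64  1.02 -0.35] rot(deg) [-0.03 -0.72  0.48] d in goal frame [ 7.65  0.96 -0.44]
```

Call:
step_arm:
  rows:
    - {"claw":0,"dx":2,"dy":0.9,"dz":-0.5,"rx":0,"ry":-0.7,"rz":0.5}
    - {"claw":0,"dx":3,"dy":0,"dz":-0.2,"rx":0,"ry":0,"rz":0}
    - {"claw":0,"dx":1.5,"dy":0,"dz":-0.2,"rx":0,"ry":0,"rz":0}
    - {"claw":0,"dx":0,"dy":0,"dz":0,"rx":0,"ry":0,"rz":0}

```text
clock: 18.73
position: [468.1, 4.0, 125.0]
ee_rot: [0.135, 1.132, -0.219]
ft_force: [-0.7, -0.1, -3.0]
opening: 27.4
```

Run:
```python
from h import *
st(); inrack(); rel(rk(-26,-52,50),GT); snap("wrist","i_w"); snap("scene","i_s")
im=cv2.imread("pics/i_s.png");cv2.imwrite("pics/i_s2.png",cv2.resize(im[180:330,200:360],None,fx=4,fy=4,interpolation=cv2.INTER_CUBIC))
```

```text
18.73 pos [468.1   4.  125. ] F [-0.7 -0.1 -3. ] open 27.4 j [-0.24 -0.17  2.28 -0.01  0.6   0.  ]
R [[0.407, 0.241, 0.881], [-0.104, 0.97, -0.217], [-0.907, -0.003, 0.42]]
TCP in rack [-27.4 -54.7  60.2]
d(cm) [1.02 0.28 0.14] rot(deg) [ 0.03 -0.16  0.2 ] d in goal frame [1.02 0.27 0.14]
```

View pics/i_w.png

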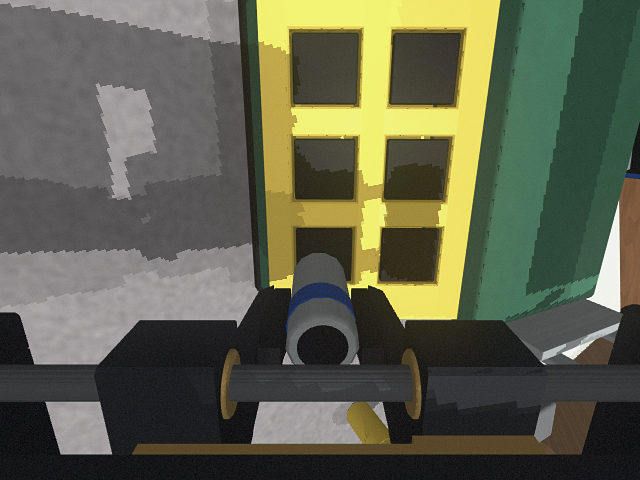

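View pics/i_s2.png

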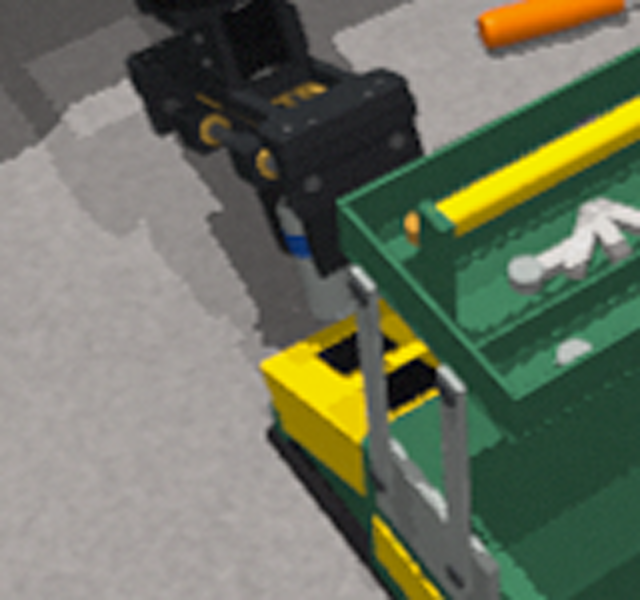

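Run:
```python
from h import *
print(np.round(proj("wrist",[rk(x,y,0) for y in (52,0,-52) for x in (-26,26)])).tolist())
im=cv2.imread("pics/i_w.png");v=im.max(2)
m=((v<130)).astype(np.uint8)*255; m[:,:275]=0;m[:,470:]=0;m[300:]=0
m[:, :]=m
n,l,s,c=cv2.connectedComponentsWithStats(m)
for i in range(1,n):
    if s[i][4]>800: print(np.round(c[i],1),s[i])
# socket axis
s=robot.read_state();R0=R.from_rotvec(s["ee_rot"]).as_matrix()
print(proj("wrist",[s["position"]+32.7*R0[:,0], s["position"]-33.3*R0[:,0]]))
```

```text
[[320.0, 70.0], [418.0, 70.0], [320.0, 169.0], [411.0, 169.0], [320.0, 254.0], [404.0, 254.0]]
[324.7  66.6] [ 289   29   73   78 5308]
[425.2  66.9] [ 389   28   77   79 5264]
[324.  169.2] [ 291  136   67   66 4148]
[416.6 169.1] [ 382  136   70   66 4033]
[324.6 266.2] [ 275  226  113   74 4971]
[409.2 254.8] [ 378  227   64   57 3289]
[[320.0490547  276.21684256]
 [319.79290913 348.70038771]]
```

Run:
```python
from h import *
from scipy.optimize import least_squares
cs=np.array([[324.7,66.6],[425.2,66.9],[324,169.2],[416.6,169.1],[409.2,254.8]])
mod=np.array([[-26,52,0],[26,52,0],[-26,0,0],[26,0,0],[26,-52,0]])
def f(p): return (proj("wrist",np.array([rk(*(m+p[:3])) for m in mod]))-cs).ravel()
r=least_squares(f,[0,0,0]);print(r.x,np.round(r.fun,1))
r=least_squares(lambda q:f([q[0],q[1],0]),[0,0]);print(r.x,np.round(r.fun,1))
inrack()
```

```text
[2.13644242 0.74280841 4.95698463] [-0.2  0.3 -0.1  0.1  0.1 -0.5  0.  -0.4  0.2  0.5]
[2.91591178 0.639758  ] [ 1.2  1.9 -1.3  1.7  1.4 -1.4 -0.9 -1.2 -0.5 -2.1]
TCP in rack [-26.1 -54.5  61.2]
```

```bash
cat >> h.py <<'E'
RACK=RACK+RR@np.array([2.2,0.7,2.0])
E
python3 - <<'E'
from h import *
inrack(); rel(rk(-26,-52,38),GT)
E
```

```text
TCP in rack [-28.3 -55.2  59.2]
d(cm) [2.12 0.33 0.23] rot(deg) [0.03 0.02 0.18] d in goal frame [2.12 0.32 0.23]
```

Call:
step_arm:
  rows:
    - {"claw":0,"dx":1.0,"dy":0.3,"dz":0.1,"rx":0,"ry":0,"rz":0.2}
    - {"claw":0,"dx":0.7,"dy":0,"dz":0,"rx":0,"ry":0,"rz":0}
    - {"claw":0,"dx":0,"dy":0,"dz":0,"rx":0,"ry":0,"rz":0}

```text
clock: 19.2
position: [479.2, 4.3, 112.5]
ee_rot: [0.137, 1.125, -0.216]
ft_force: [-0.3, -0.5, -2.2]
opening: 27.4
```

Run:
```python
from h import *
st();inrack(); rel(rk(-26,-52,35),GT)
```

```text
19.2 pos [479.2   4.3 112.5] F [-0.3 -0.5 -2.2] open 27.4 j [-0.24 -0.12  2.27 -0.    0.55  0.01]
R [[0.413, 0.24, 0.878], [-0.102, 0.971, -0.217], [-0.905, -0.0, 0.426]]
TCP in rack [-25.1 -52.5  42.4]
d(cm) [ 0.74  0.05 -0.09] rot(deg) [0.  0.2 0. ] d in goal frame [ 0.74  0.05 -0.09]
```

Call:
step_arm:
  rows:
    - {"claw":0,"dx":0.6,"dy":0,"dz":-0.2,"rx":0,"ry":0.2,"rz":0}
    - {"claw":0,"dx":0.5,"dy":0,"dz":-0.1,"rx":0,"ry":0,"rz":0}
    - {"claw":0,"dx":0,"dy":0,"dz":0,"rx":0,"ry":0,"rz":0}

```text
clock: 19.58
position: [481.1, 3.9, 100.6]
ee_rot: [0.137, 1.129, -0.216]
ft_force: [0.1, -0.2, -2.4]
opening: 27.1
```

Run:
```python
from h import *
st();inrack(); rel(rk(-26,-52,4.7),GT); snap("wrist","j_w")
```

```text
19.57 pos [481.1   3.9 100.6] F [ 0.1 -0.2 -2.4] open 27.1 j [-0.24 -0.08  2.27 -0.    0.52  0.01]
R [[0.41, 0.24, 0.88], [-0.101, 0.971, -0.217], [-0.906, -0.0, 0.422]]
TCP in rack [-28.4 -52.4  30.7]
d(cm) [2.6  0.04 0.24] rot(deg) [ 0.02 -0.01  0.  ] d in goal frame [2.6  0.04 0.24]
```

View pics/j_w.png

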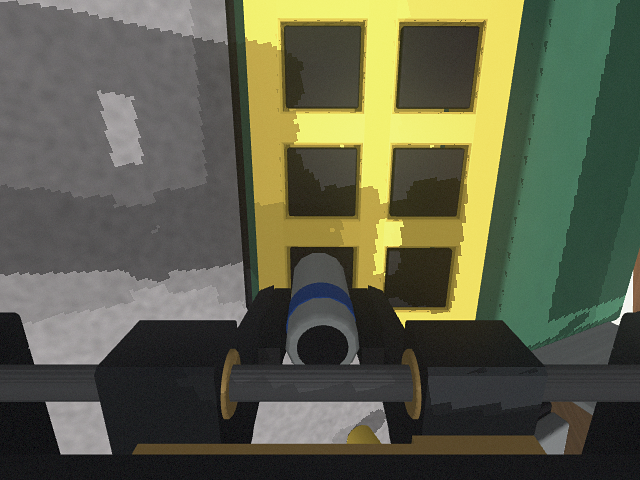

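Call:
step_arm:
  rows:
    - {"claw":0,"dx":0.3,"dy":0,"dz":0.2,"rx":0,"ry":0,"rz":0}
    - {"claw":0,"dx":0.5,"dy":0,"dz":0,"rx":0,"ry":0,"rz":0}
    - {"claw":0,"dx":0.5,"dy":0,"dz":0,"rx":0,"ry":0,"rz":0}
    - {"claw":0,"dx":0,"dy":0,"dz":0,"rx":0,"ry":0,"rz":0}

```text
clock: 20.12
position: [489.1, 2.0, 89.5]
ee_rot: [0.137, 1.128, -0.216]
ft_force: [0.6, -1.0, -2.8]
opening: 27.3
```

Run:
```python
from h import *
st();inrack(); rel(rk(-26,-52,4.7),GT)
```

```text
20.12 pos [489.1   2.   89.5] F [ 0.6 -1.  -2.8] open 27.3 j [-0.24 -0.03  2.25 -0.    0.48  0.01]
R [[0.411, 0.24, 0.88], [-0.102, 0.971, -0.217], [-0.906, -0.0, 0.423]]
TCP in rack [-25.6 -52.4  17.2]
d(cm) [ 1.25  0.04 -0.04] rot(deg) [ 0.02  0.05 -0.  ] d in goal frame [ 1.25  0.04 -0.04]
```

Call:
step_arm:
  rows:
    - {"claw":0,"dx":0.5,"dy":0,"dz":-0.1,"rx":0,"ry":0,"rz":0}
    - {"claw":0,"dx":0.4,"dy":0,"dz":-0.1,"rx":0,"ry":0,"rz":0}
    - {"claw":0,"dx":0,"dy":0,"dz":0,"rx":0,"ry":0,"rz":0}

```text
clock: 20.5
position: [491.1, 1.5, 79.7]
ee_rot: [0.137, 1.128, -0.216]
ft_force: [-0.4, 1.0, -2.5]
opening: 27.4
```

Run:
```python
from h import *
st();inrack(); rel(rk(-26,-52,4.7),GT)
```

```text
20.5 pos [491.1   1.5  79.7] F [-0.4  1.  -2.5] open 27.4 j [-0.24 -0.    2.25 -0.    0.45  0.01]
R [[0.411, 0.24, 0.88], [-0.102, 0.971, -0.217], [-0.906, -0.0, 0.423]]
TCP in rack [-27.8 -52.4   7.4]
d(cm) [0.27 0.04 0.18] rot(deg) [ 0.02  0.04 -0.  ] d in goal frame [0.27 0.04 0.18]
```

Call:
step_arm:
  rows:
    - {"claw":0,"dx":0.3,"dy":0,"dz":0.1,"rx":0,"ry":0,"rz":0}
    - {"claw":0,"dx":0,"dy":0,"dz":0,"rx":0,"ry":0,"rz":0}

```text
clock: 20.75
position: [493.1, 1.1, 77.3]
ee_rot: [0.137, 1.129, -0.216]
ft_force: [-3.0, 0.4, 2.1]
opening: 27.5
```

Run:
```python
from h import *
st();inrack()
```

```text
20.75 pos [493.1   1.1  77.3] F [-3.   0.4  2.1] open 27.5 j [-0.24  0.01  2.25 -0.    0.45  0.01]
R [[0.41, 0.24, 0.88], [-0.101, 0.971, -0.217], [-0.906, -0.0, 0.423]]
TCP in rack [-27.  -52.3   4.4]
```

Call:
step_arm:
  rows:
    - {"claw":0,"dx":0.2,"dy":0,"dz":0,"rx":0,"ry":0,"rz":0}
    - {"claw":0,"dx":0,"dy":0,"dz":0,"rx":0,"ry":0,"rz":0}

```text
clock: 21.0
position: [493.8, 1.1, 76.0]
ee_rot: [0.137, 1.129, -0.215]
ft_force: [-8.1, 1.8, 8.0]
opening: 27.5
```

Run:
```python
from h import *
st();inrack(); snap("wrist","k_w")
```

```text
21.0 pos [493.8   1.1  76. ] F [-8.1  1.8  8. ] open 27.5 j [-0.24  0.01  2.25 -0.    0.45  0.01]
R [[0.41, 0.239, 0.88], [-0.101, 0.971, -0.217], [-0.906, -0.0, 0.423]]
TCP in rack [-27.  -52.1   2.9]
```

View pics/k_w.png

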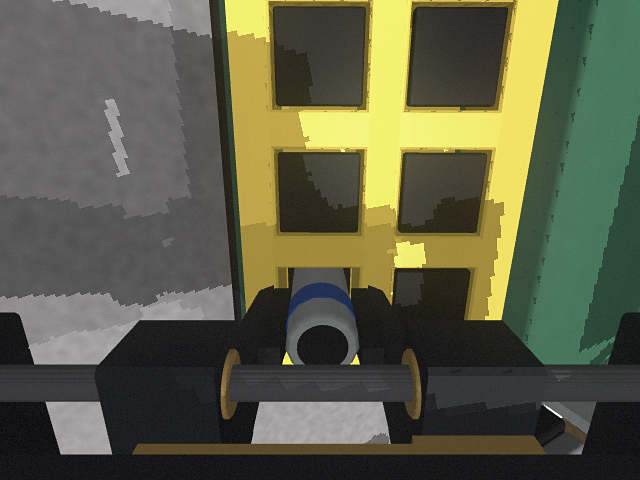

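Bottomed at the expected depth (TCP 4.4 mm above the face against 4.7 expected), with a force rise. Releasing.

Call:
step_arm:
  rows:
    - {"claw":0,"dx":-0.1,"dy":0,"dz":0,"rx":0,"ry":0,"rz":0}
    - {"claw":50,"dx":0,"dy":0,"dz":0,"rx":0,"ry":0,"rz":0}
    - {"claw":50,"dx":0,"dy":0,"dz":0,"rx":0,"ry":0,"rz":0}
    - {"claw":50,"dx":0,"dy":0,"dz":0,"rx":0,"ry":0,"rz":0}

```text
clock: 21.55
position: [494.8, 0.8, 78.4]
ee_rot: [0.136, 1.125, -0.215]
ft_force: [0.5, -0.2, -0.3]
opening: 43.8
```

Run:
```python
from h import *
st();inrack()
```

```text
21.55 pos [494.8   0.8  78.4] F [ 0.5 -0.2 -0.3] open 43.8 j [-0.24  0.01  2.25 -0.    0.45  0.01]
R [[0.414, 0.239, 0.879], [-0.102, 0.971, -0.216], [-0.905, -0.0, 0.426]]
TCP in rack [-25.  -52.1   4.7]
```

Retract slowly along the tool axis, correcting the sideways drift.

Call:
step_arm:
  rows:
    - {"claw":50,"dx":-1.5,"dy":0,"dz":0,"rx":0,"ry":0,"rz":0}
    - {"claw":50,"dx":-2.5,"dy":0,"dz":0,"rx":0,"ry":0,"rz":0}
    - {"claw":50,"dx":-4,"dy":0,"dz":0,"rx":0,"ry":0,"rz":0}
    - {"claw":50,"dx":-5,"dy":0,"dz":0,"rx":0,"ry":0,"rz":0}
    - {"claw":50,"dx":0,"dy":0,"dz":0,"rx":0,"ry":0,"rz":0}

```text
clock: 22.18
position: [441.3, 13.8, 201.0]
ee_rot: [0.136, 1.121, -0.216]
ft_force: [0.2, 0.0, -0.0]
opening: 44.3
```

Run:
```python
from h import *
st();inrack(); snap("wrist","l_w");snap("scene","l_s")
im=cv2.imread("pics/l_s.png");cv2.imwrite("pics/l_s2.png",cv2.resize(im[180:330,200:360],None,fx=4,fy=4,interpolation=cv2.INTER_CUBIC))
```

```text
22.18 pos [441.3  13.8 201. ] F [ 0.2  0.  -0. ] open 44.3 j [-0.24 -0.41  2.28 -0.    0.83  0.01]
R [[0.417, 0.24, 0.877], [-0.103, 0.971, -0.216], [-0.903, -0.0, 0.43]]
TCP in rack [-23.1 -52.4 139. ]
```

View pics/l_w.png

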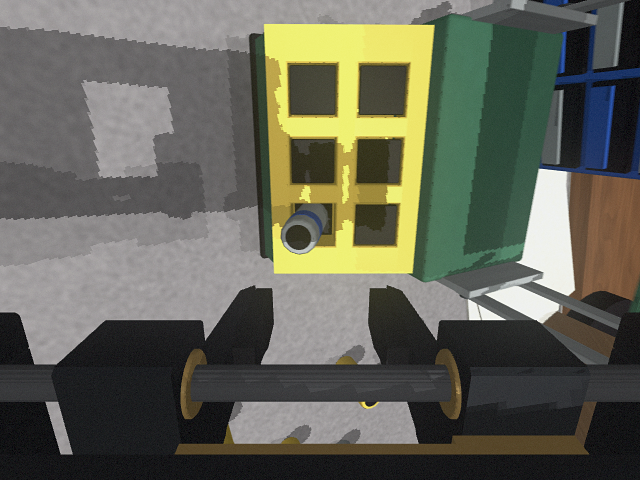

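View pics/l_s2.png

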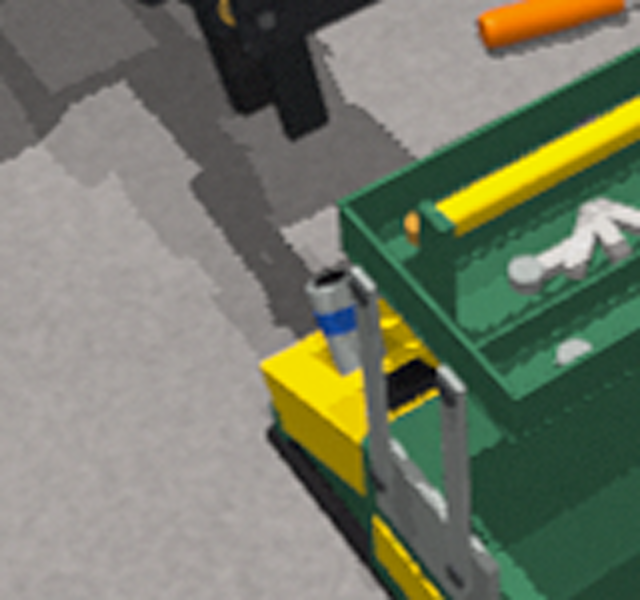

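Run:
```python
from h import *
for z in (38,60,5,0,-28): print(z,np.round(proj("wrist",rk(-26,-52,z)),1),np.round(proj("scene",rk(-26,-52,z)),1))
for x in (-40,-36,-32,-26): print(x, np.round(proj("wrist",rk(x,-54,38)),1))
im=cv2.imread("pics/l_w.png");cv2.imwrite("pics/l_w2.png",cv2.resize(im[180:280,260:420],None,fx=5,fy=5,interpolation=cv2.INTER_CUBIC))
```

```text
38 [[320.8 238.7]] [[283.9 251.3]]
60 [[320.8 248.9]] [[280.8 242.2]]
5 [[320.7 226.2]] [[288.5 264.6]]
0 [[320.7 224.6]] [[289.2 266.6]]
-28 [[320.7 216.2]] [[292.9 277.5]]
-40 [[301.4 241.4]]
-36 [[306.9 241.4]]
-32 [[312.5 241.4]]
-26 [[320.8 241.4]]
```

View pics/l_w2.png

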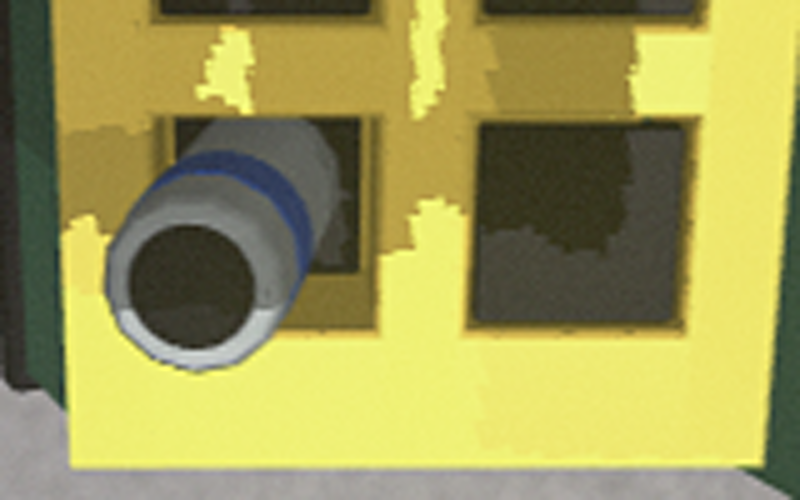

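The socket's seat depth is right. It leans a few degrees downhill against the pocket rim, as the pocket's 8 mm of play allows: top ring at (298,236), pad visibly sunk around the foot. Now the tray handle.

Call:
step_arm:
  rows:
    - {"claw":60,"dx":-3,"dy":0,"dz":0,"rx":0,"ry":8.3,"rz":0}
    - {"claw":60,"dx":-4,"dy":0,"dz":0,"rx":0,"ry":8.3,"rz":0}
    - {"claw":60,"dx":-4,"dy":0,"dz":0,"rx":0,"ry":8.3,"rz":0}
    - {"claw":60,"dx":-4,"dy":0,"dz":0,"rx":0,"ry":0,"rz":0}
    - {"claw":60,"dx":-4,"dy":0,"dz":0,"rx":0,"ry":0,"rz":0}
    - {"claw":60,"dx":-3,"dy":0,"dz":0,"rx":0,"ry":0,"rz":0}
    - {"claw":60,"dx":0,"dy":0,"dz":0,"rx":0,"ry":0,"rz":0}

```text
clock: 23.15
position: [413.0, 19.8, 399.9]
ee_rot: [0.197, 1.608, -0.189]
ft_force: [0.6, 0.7, -0.5]
opening: 53.1
```

Run:
```python
from h import *
st(); rel([642,20,420],Rt(-OZ,OX))
```

```text
23.15 pos [413.   19.8 399.9] F [ 0.6  0.7 -0.5] open 53.1 j [-0.24 -0.25  1.71 -0.    1.73  0.  ]
R [[-0.044, 0.242, 0.969], [0.01, 0.97, -0.242], [-0.999, -0.001, -0.046]]
d(cm) [-3.02  5.56 22.1 ] rot(deg) [-0.11 -2.61  0.03] d in goal frame [-2.01  5.52 22.22]
```

Call:
step_arm:
  rows:
    - {"claw":60,"dx":-2,"dy":1,"dz":2,"rx":0,"ry":-2.6,"rz":0}
    - {"claw":60,"dx":-0.5,"dy":1.5,"dz":5,"rx":0,"ry":0,"rz":0}
    - {"claw":60,"dx":0,"dy":1.5,"dz":5,"rx":0,"ry":0,"rz":0}
    - {"claw":60,"dx":0,"dy":1.5,"dz":5,"rx":0,"ry":0,"rz":0}
    - {"claw":60,"dx":0,"dy":0,"dz":4,"rx":0,"ry":0,"rz":0}
    - {"claw":60,"dx":0,"dy":0,"dz":0,"rx":0,"ry":0,"rz":0}

```text
clock: 23.9
position: [637.2, 21.7, 399.8]
ee_rot: [0.194, 1.588, -0.194]
ft_force: [-0.2, 0.4, 0.1]
opening: 52.9
```

Run:
```python
from h import *
st(); rel([643,22,420],Rt(-OZ,OX)); snap("wrist","m_w"); print(proj("wrist",[643,20,325]))
```

```text
23.9 pos [637.2  21.7 399.8] F [-0.2  0.4  0.1] open 52.9 j [-0.15  0.26  1.19 -0.    1.71  0.09]
R [[-0.026, 0.243, 0.97], [0.003, 0.97, -0.243], [-1.0, -0.003, -0.026]]
d(cm) [-2.03  0.17  0.5 ] rot(deg) [-0.19 -1.49  0.18] d in goal frame [-2.02  0.17  0.55]
[[334.31189157 250.44571062]]
```

View pics/m_w.png

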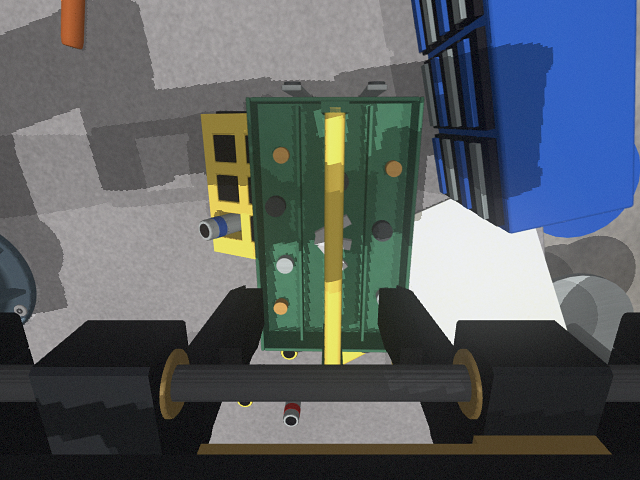

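Call:
step_arm:
  rows:
    - {"claw":60,"dx":2,"dy":0,"dz":0.5,"rx":0,"ry":-1.5,"rz":0}
    - {"claw":60,"dx":3,"dy":0,"dz":0,"rx":0,"ry":0,"rz":0}
    - {"claw":60,"dx":2,"dy":0,"dz":0,"rx":0,"ry":0,"rz":0}
    - {"claw":60,"dx":0,"dy":0,"dz":0,"rx":0,"ry":0,"rz":0}

```text
clock: 24.45
position: [635.5, 22.3, 323.7]
ee_rot: [0.19, 1.569, -0.194]
ft_force: [-0.2, 0.4, 0.2]
opening: 52.6
```

Run:
```python
from h import *
st(); rel([643,20.6,307],Rt(-OZ,OX)); snap("wrist","n_w"); print(proj("wrist",[643,20,325]))
```

```text
24.45 pos [635.5  22.3 323.7] F [-0.2  0.4  0.2] open 52.6 j [-0.15  0.27  1.33 -0.    1.55  0.09]
R [[-0.007, 0.242, 0.97], [-0.002, 0.97, -0.242], [-1.0, -0.003, -0.006]]
d(cm) [1.67 0.02 0.78] rot(deg) [-0.13 -0.35  0.18] d in goal frame [1.67 0.02 0.77]
[[335.96778039 305.99698012]]
```

View pics/n_w.png

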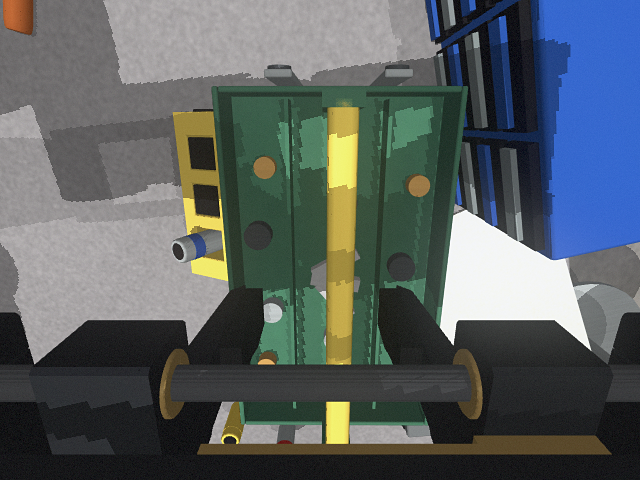

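Call:
step_arm:
  rows:
    - {"claw":60,"dx":0.6,"dy":0,"dz":0.9,"rx":0,"ry":-0.4,"rz":0}
    - {"claw":60,"dx":0.9,"dy":0,"dz":0.2,"rx":0,"ry":0,"rz":0}
    - {"claw":60,"dx":0,"dy":0,"dz":0,"rx":0,"ry":0,"rz":0}

```text
clock: 24.88
position: [647.9, 19.4, 311.7]
ee_rot: [0.189, 1.555, -0.195]
ft_force: [0.4, -0.1, 0.6]
opening: 53.3
```

Run:
```python
from h import *
st(); rel([645,20.4,307],Rt(-OZ,OX)); im=snap("wrist","o_w"); 
cv2.imwrite("pics/o2.png",cv2.resize(im[200:470,180:460,::-1],None,fx=2,fy=2))
```

```text
24.88 pos [647.9  19.4 311.7] F [ 0.4 -0.1  0.6] open 53.3 j [-0.15  0.29  1.33 -0.    1.52  0.09]
R [[0.006, 0.242, 0.97], [-0.004, 0.97, -0.242], [-1.0, -0.003, 0.007]]
d(cm) [ 0.47  0.03 -0.31] rot(deg) [-0.12  0.41  0.15] d in goal frame [ 0.47  0.03 -0.31]
```

View pics/o2.png

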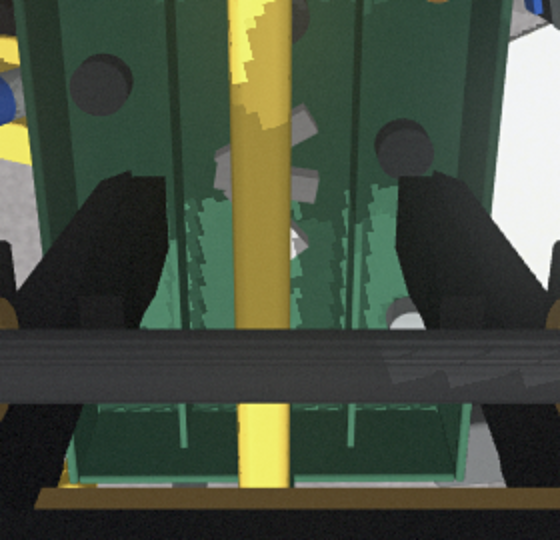

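Call:
step_arm:
  rows:
    - {"claw":60,"dx":0.4,"dy":0,"dz":-0.4,"rx":0,"ry":0.4,"rz":0}
    - {"claw":0,"dx":0,"dy":0,"dz":0,"rx":0,"ry":0,"rz":0}
    - {"claw":0,"dx":0,"dy":0,"dz":0,"rx":0,"ry":0,"rz":0}
    - {"claw":0,"dx":0,"dy":0,"dz":0,"rx":0,"ry":0,"rz":0}
    - {"claw":0,"dx":0,"dy":0,"dz":0,"rx":0,"ry":0,"rz":0}
    - {"claw":0,"dx":0,"dy":0,"dz":0,"rx":0,"ry":0,"rz":0}

```text
clock: 25.68
position: [643.8, 20.5, 309.0]
ee_rot: [0.19, 1.562, -0.194]
ft_force: [-3.8, 0.1, 0.9]
opening: 11.3
```

Run:
```python
from h import *
st(); arc()
```

```text
25.68 pos [643.8  20.5 309. ] F [-3.8  0.1  0.9] open 11.3 j [-0.15  0.29  1.34 -0.    1.52  0.09]
R [[0.0, 0.242, 0.97], [-0.003, 0.97, -0.242], [-1.0, -0.003, 0.001]]
along 125.7 up 113.7 lat 1.3 q~ 1.399 r 133.1
```

Gripped. Reverse the arc.

Call:
step_arm:
  rows:
    - {"claw":0,"dx":0.1,"dy":0,"dz":-1.2,"rx":0,"ry":0,"rz":0}
    - {"claw":0,"dx":0.2,"dy":0,"dz":-1.2,"rx":0,"ry":0,"rz":0}
    - {"claw":0,"dx":0.3,"dy":0,"dz":-1.2,"rx":0,"ry":0,"rz":0}
    - {"claw":0,"dx":0.5,"dy":0,"dz":-1.2,"rx":0,"ry":0,"rz":0}
    - {"claw":0,"dx":0.6,"dy":0,"dz":-1.1,"rx":0,"ry":0,"rz":0}

```text
clock: 26.3
position: [585.6, 35.0, 292.8]
ee_rot: [0.19, 1.553, -0.194]
ft_force: [4.6, -0.9, 1.3]
opening: 11.7
```

Run:
```python
from h import *
st(); arc()
```

```text
26.3 pos [585.6  35.  292.8] F [ 4.6 -0.9  1.3] open 11.7 j [-0.14  0.16  1.52 -0.    1.45  0.1 ]
R [[0.009, 0.242, 0.97], [-0.004, 0.97, -0.242], [-1.0, -0.002, 0.01]]
along 65.5 up 97.5 lat 1.4 q~ 0.926 r 132.9
```

Call:
step_arm:
  rows:
    - {"claw":0,"dx":0.7,"dy":0,"dz":-1.0,"rx":0,"ry":0.5,"rz":0}
    - {"claw":0,"dx":0.8,"dy":0,"dz":-0.9,"rx":0,"ry":0,"rz":0}
    - {"claw":0,"dx":0.9,"dy":0,"dz":-0.8,"rx":0,"ry":0,"rz":0}
    - {"claw":0,"dx":1.0,"dy":0,"dz":-0.7,"rx":0,"ry":0,"rz":0}

```text
clock: 26.8
position: [547.5, 44.6, 259.7]
ee_rot: [0.19, 1.566, -0.193]
ft_force: [-2.9, -0.2, 5.5]
opening: 11.9
```

Run:
```python
from h import *
st(); arc()
```

```text
26.8 pos [547.5  44.6 259.7] F [-2.9 -0.2  5.5] open 11.9 j [-0.13  0.11  1.65 -0.    1.39  0.11]
R [[-0.004, 0.242, 0.97], [-0.001, 0.97, -0.242], [-1.0, -0.002, -0.003]]
along 26.5 up 64.4 lat 1.5 q~ 0.538 r 132.0
```

Call:
step_arm:
  rows:
    - {"claw":0,"dx":1.1,"dy":0,"dz":-0.7,"rx":0,"ry":0,"rz":0}
    - {"claw":0,"dx":1.1,"dy":0,"dz":-0.6,"rx":0,"ry":0,"rz":0}
    - {"claw":0,"dx":1.2,"dy":0,"dz":-0.4,"rx":0,"ry":0,"rz":0}
    - {"claw":0,"dx":1.2,"dy":0,"dz":-0.3,"rx":0,"ry":0,"rz":0}

```text
clock: 27.3
position: [523.9, 50.5, 210.3]
ee_rot: [0.19, 1.571, -0.193]
ft_force: [0.0, -0.3, 2.6]
opening: 11.6
```

Run:
```python
from h import *
st(); arc()
```

```text
27.3 pos [523.9  50.5 210.3] F [ 0.  -0.3  2.6] open 11.6 j [-0.13  0.11  1.75 -0.    1.29  0.12]
R [[-0.009, 0.241, 0.97], [-0.0, 0.97, -0.241], [-1.0, -0.003, -0.009]]
along 2.2 up 15.0 lat 1.6 q~ 0.116 r 130.9
```

Call:
step_arm:
  rows:
    - {"claw":0,"dx":1.0,"dy":0,"dz":-0.2,"rx":0,"ry":0,"rz":0}
    - {"claw":0,"dx":0.5,"dy":0,"dz":-0.1,"rx":0,"ry":0,"rz":0}
    - {"claw":0,"dx":0.3,"dy":0,"dz":0,"rx":0,"ry":0,"rz":0}

```text
clock: 27.68
position: [521.8, 51.1, 197.4]
ee_rot: [0.189, 1.568, -0.193]
ft_force: [-16.7, 1.3, 29.3]
opening: 11.4
```

Run:
```python
from h import *
st(); arc()
```

```text
27.68 pos [521.8  51.1 197.4] F [-16.7   1.3  29.3] open 11.4 j [-0.13  0.11  1.77 -0.    1.26  0.12]
R [[-0.006, 0.241, 0.971], [-0.001, 0.971, -0.241], [-1.0, -0.003, -0.006]]
along 0.0 up 2.1 lat 1.7 q~ 0.016 r 130.3
```

At the stop: 29 N upward with the handle at its lowered height. Release straight away and rise clear.

Call:
step_arm:
  rows:
    - {"claw":0,"dx":0,"dy":0,"dz":0,"rx":0,"ry":0,"rz":0}
    - {"claw":60,"dx":0,"dy":0,"dz":0,"rx":0,"ry":0,"rz":0}
    - {"claw":60,"dx":0,"dy":0,"dz":0,"rx":0,"ry":0,"rz":0}
    - {"claw":60,"dx":0,"dy":0,"dz":0,"rx":0,"ry":0,"rz":0}
    - {"claw":60,"dx":0,"dy":0,"dz":0,"rx":0,"ry":0,"rz":0}

```text
clock: 28.3
position: [521.4, 50.8, 195.9]
ee_rot: [0.189, 1.57, -0.193]
ft_force: [-0.2, -0.2, -0.8]
opening: 49.6
```

Run:
```python
from h import *
st()
```

```text
28.3 pos [521.4  50.8 195.9] F [-0.2 -0.2 -0.8] open 49.6 j [-0.13  0.12  1.77 -0.    1.26  0.12]
R [[-0.008, 0.241, 0.971], [-0.002, 0.971, -0.241], [-1.0, -0.003, -0.007]]
```

Call:
step_arm:
  rows:
    - {"claw":60,"dx":-2,"dy":0,"dz":0,"rx":0,"ry":0,"rz":0}
    - {"claw":60,"dx":-4,"dy":0,"dz":0,"rx":0,"ry":0,"rz":0}
    - {"claw":60,"dx":-5,"dy":0,"dz":0,"rx":0,"ry":0,"rz":0}
    - {"claw":60,"dx":-2,"dy":5,"dz":-3,"rx":0,"ry":0,"rz":0}
    - {"claw":60,"dx":0,"dy":5,"dz":-4,"rx":0,"ry":0,"rz":0}
    - {"claw":60,"dx":0,"dy":5,"dz":-4,"rx":0,"ry":0,"rz":0}
    - {"claw":60,"dx":0,"dy":5,"dz":-4,"rx":0,"ry":0,"rz":0}
    - {"claw":60,"dx":0,"dy":5,"dz":0,"rx":0,"ry":0,"rz":0}
    - {"claw":60,"dx":0,"dy":5,"dz":0,"rx":0,"ry":0,"rz":0}
    - {"claw":60,"dx":0,"dy":0,"dz":0,"rx":0,"ry":0,"rz":0}

```text
clock: 29.55
position: [450.0, 382.9, 329.5]
ee_rot: [0.194, 1.57, -0.194]
ft_force: [0.1, -0.9, -0.3]
opening: 52.8
```

Run:
```python
from h import *
st(); im=snap("scene","p_s"); snap("top","p_t")
a=cv2.imread("pics/p_s.png"); b=cv2.imread("pics/a_scene.png")
cv2.imwrite("pics/p2.png",np.hstack([cv2.resize(q[170:370,230:420],None,fx=2.1,fy=2.1,interpolation=cv2.INTER_CUBIC) for q in (b,a)]))
for c in ("scene","top"):
    spot=spot_point("tray_handle",c); print(c,[np.round(d["centre"],1) for d in spot])
def bar(f):
    m=cv2.inRange(cv2.cvtColor(cv2.imread(f),cv2.COLOR_BGR2HSV),(24,150,120),(34,255,255)); m[:,:285]=0;m[:,385:]=0;m[:215]=0;m[258:]=0
    ys,xs=np.nonzero(m);return cv2.minAreaRect(np.c_[xs,ys].astype(np.float32))
print(bar("pics/a_top.png"),bar("pics/p_t.png"))
```

```text
29.55 pos [450.  382.9 329.5] F [ 0.1 -0.9 -0.3] open 52.8 j [0.5  0.16 1.45 0.   1.54 0.75]
R [[-0.008, 0.245, 0.97], [0.001, 0.97, -0.245], [-1.0, -0.001, -0.008]]
scene [array([310.9, 213.1])]
top [array([332.5, 241.9])]
((333.6588134765625, 242.27488708496094), (76.65482330322266, 4.898072242736816), 14.981632232666016) ((334.1920166015625, 242.1805419921875), (75.68450927734375, 4.880157470703125), 14.620875358581543)
```

View pics/p2.png

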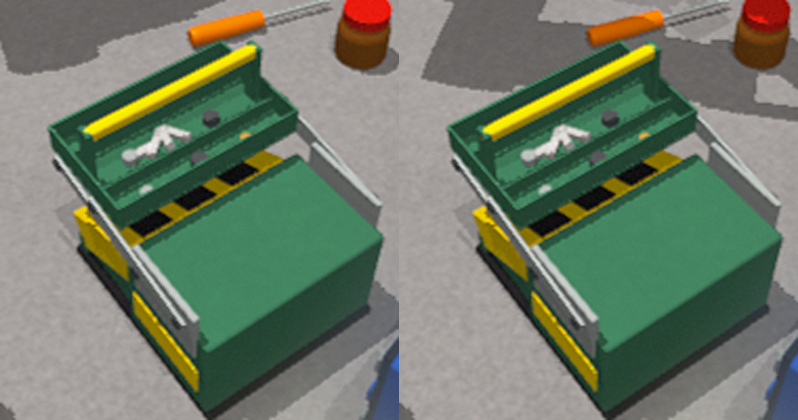

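View pics/p_t.png

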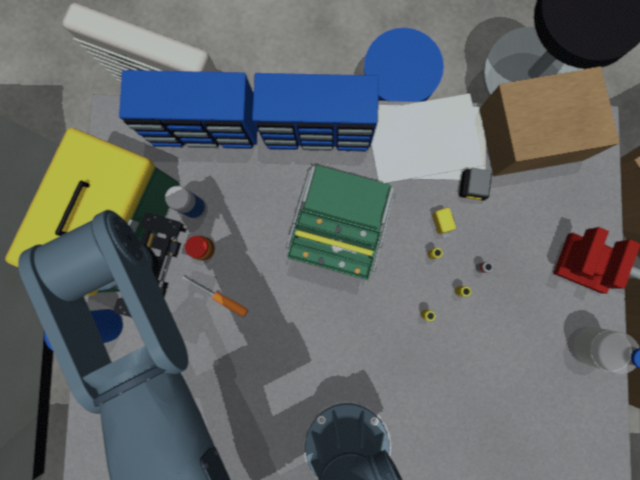

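View pics/p_s.png

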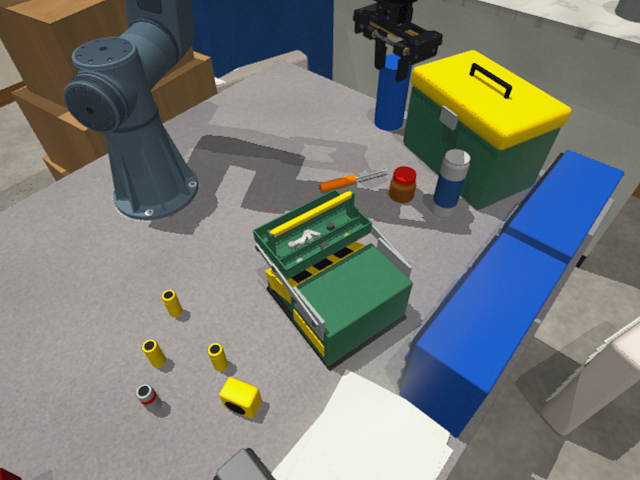

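Run:
```python
from plant import sign_off
print(sign_off())
```

```text
the job is handed in; nothing more can be done
None
```

The blue-banded socket is stowed in an empty pocket, the tray is fully lowered again, and the job is handed in at about 30 s on the robot's clock.

- **Tray up:** I raised the tray by its handle to the upper stop, where the arc gave q ≈ 1.40 and the resistance rose.
- **Finding the pocket:** I pressed two pads in the lower row with one finger.
    - The middle pad stopped hard at the surface, with about 35 N, so that pocket is full.
    - The pad at y = −52 sank over 10 mm with no measurable force, and the pocket walls showed in the picture, so that pocket is empty.
- **Stowing:** The socket bottomed out with its foot about 28 mm below the face, as it should for a seated socket, and I released it there. I then lowered the tray to its stop.

**Last checks:**
- The handle is within 1 pixel of where it started in the top picture.
- The red socket, the yellow look-alikes and the other bench items look unmoved in the scene and top pictures.
- The gripper is clear and touching nothing.

**What did not match or was not checked:**
- After release the socket leaned roughly 10 degrees down the slope, which is about what the pocket's play allows, so it does not stand exactly along the rack's axis.
- I did not see it again once the tray covered it.
- The wrist camera's rack position differed by 2 to 5 mm between near and far views. I used the near view for the insertion.

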